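# Fit the jade mill's battery from the sloped charging tray

### The arm

A 6-joint arm with a two-finger parallel gripper is mounted at the origin on the work surface. World frame = base frame: x ahead of the robot, y to its left, z up, the work surface at z = 0. Lengths are in m, angles in rad, forces in N, time in s.
With the tool pointing down it reaches from about 0.4 to 0.825 m from the base axis. Payload 7 kg.
Tool frame: the origin (TCP) lies at the very end of the fingers, on their centre line; the grasp point (between the pads) lies 19 mm behind it; z points along the fingers, y is the line along which they close (so a half turn about z gives the same grasp; the last joint's range is limited). The gripper opens to 88 mm and grips with 3 to 60 N. Pads are 19 mm wide; open, the fingers measure 130 mm over their backs; the gripper's body (78 mm by 193 mm) begins 47 mm behind the grasp point.
Start: joints at [-0.947, 0.359, 0.012, 0, -1.224, -0.288], TCP at [0.222, -0.637, 0.227] pointing down, gripper open.
Joint ranges: [-3.07, 3.07], [-1.43, 2.12], [-1.02, 1.25], [-3.03, 1.67], [-3.05, -0], [-3.03, 3.03]. Speed limits (rad/s): [2.39, 2.39, 3.01, 3.14, 3.14, 3.14].

### API

Orientations are given as [roll, pitch, yaw] about the fixed x, y, z axes, in that order (R = Rz(yaw) Ry(pitch) Rx(roll)).
In Python, from station import arm gives the robot as it stands. The module is installed in compiled form; this text tells all that it offers.
- The arm moves only by the shell command python3 -m crank 'ROWS' [FORCE]. ROWS is JSON, a list of rows, each an object of numbers: "dx", "dy", "dz": the shift along the world's x, y, z in m; "twist": the turn about the world's z in degrees; "grip": the opening, from -1 (shut) to 1 (fully open). A call has exactly 5 rows; each row is the pose to reach, as a shift and turn from the pose commanded when the call began; what a row does not reach only later rows make up. A row lasts 1/12 s, in which the tool goes at most 41.7 mm and 7.16 degrees, less where a joint would pass 70% of its speed; a pose out of reach is approached as far as the arm can. A call with a gripper value outside its range is refused whole. The fingers move at their own pace and stop on an object; FORCE is the grip in N (left out, the last holds). Time passes only in rows, so rows that repeat a pose let the fingers close, or fill a call up. It gives the time, the measured TCP pose, the force, the opening and the grip force at its end, in the units of the state.
- arm.get_state(): the state, without advancing time (a new reading comes with each control period).
- arm.grab_frame(name): name is "scene" or "top" or "wrist"; returns the picture (420x560x3 uint8, red, green, blue); there is no depth.
- arm.get_calibration(name): a dict with "fx", "fy", "cx", "cy" (pixels), "cam_to_world" (4x4, takes a point from camera to world coordinates); the wrist camera has in their place "tool_from_camera" (4x4, takes a point from camera to tool coordinates, whose origin is the TCP and whose axes are the flange's). Camera axes: x right, y down, z forward; pixel columns grow to the right and rows downward; lengths in m; the calibration is good to about 2 mm. The wrist camera is an equidistant fisheye: a pixel r from the principal point sees the ray r / f radians off the axis. A picture is of the moment at which its call begins: read the wrist's pose just before it. get_calibration takes no time and is no camera call.
- arm.job_done(): hands the job in; it is judged then, once.
The state is a dict: "t": time; "q": joint angles; "qd": joint speeds; "joint_efforts": joint torques, N m; "eef_pos": TCP position; "ee_rot": TCP orientation; "force": force on the tool from outside, world axes, zero at the start; "moment": the same for the moment, N m; "width": finger opening in m; "gripper_force": force on a finger pad.
Only numpy, scipy, OpenCV 4.12 (cv2) and the standard library are available. Lean on these libraries where they do the work, as an engineer would, in place of code of your own. Each camera call takes 0.05 s, during which the arm holds its last target. There are 200 camera calls.

### The job

Pluck the jade-green battery out of the sloped charging tray and fit it in the open bay of the jade pepper mill lying in the cradle: with the battery tilted, hook its black tongue under the steel lip, then swing the heel down until the battery lies flat in the bay. Then push the sliding cover fully shut by its orange tab so that it traps the heel, and let go. Leave the other three batteries in their pockets and do not disturb the standing walnut mill or the glass shaker lid.

Things in the scene. Friction and masses are not known exactly. Their poses are not given: they have to be found in the camera images.
- battery_jade: Jade-green battery stick, 62 x 16 x 20 mm (x, y, z), 40 g, in any one of the charger's pockets. Origin: centre of its underside; +z its top, +x to the heel. Along x: black tongue -31 to -15 mm, 5 mm thick (z 0 to 5); green body -15 to +19 mm, 20 mm tall, to be gripped across y (16 mm); green heel ledge +19 to +31 mm, z 0 to 7.
- jade_tongue (a point): Point on the jade battery at the tip of its tongue, battery frame (-31, 0, 2.5) mm.
- jade_heel (a point): Point on the jade battery at the end of its heel, battery frame (31, 0, 3.5) mm.
- battery_walnut: Same size and shape as battery_jade, body and heel coloured dark walnut brown; stays in its pocket.
- battery_cream: Same size and shape as battery_jade, body and heel coloured cream; stays in its pocket.
- battery_slate: Same size and shape as battery_jade, body and heel coloured slate blue; stays in its pocket.
- charger: Fixed charging tray, 100 x 220 mm, origin under its centre on the counter. Pocket floors slope 35 degrees, rising along its +x, which points to the robot (the face looks up and away from the robot), 55 mm above the origin. Four pockets at y = -72, -24, 24, 72 mm, each 64 x 18, 5 mm deep: 15 mm of a battery stands proud, tongue at the low far end. Pull them out square to the slope.
- guard_rail (a point): Middle of the 10 mm steel rail that crosses over the charger along its y, 16 mm along x from the charger's origin and 147 mm above the counter. A gripper pointing straight down at a battery hits it; one leaning away from the robot (fingers pointing down and back to it), square to the 35 degree slope, passes it.
- mill: Jade-green cordless pepper mill with a chrome head, lying fixed and level in a rubber cradle, 290 mm long, 64 mm wide, its ends 66 mm above the counter. Origin: on the counter under the middle of the bay; +x runs along the mill to the chrome head, which points to the robot; z up. The battery goes in with its +x along the mill's +x.
- bay (a point): Centre of the battery bay's floor, 50 mm above the counter, axes as the mill. Open upwards: 65 mm long (x -32.5 to +32.5 mm), 20 mm wide between side rails; rails and heel wall 6 mm tall. Fully fitted, the battery's origin lies within about 2 mm of this point, same axes.
- lip_edge (a point): Underside of the free edge of the steel lip over the far end of the bay, at x -24.5 mm from the bay centre, 11 mm above its floor. The lip is 3 mm thick, 32 mm wide, overhanging the bay by 8 mm back to the end wall. The battery cannot go in flat; tilted about 22 degrees, tongue low, the tongue slips under the lip.
- cover (a joint): Position in m of the sliding chrome cover at the heel (+x) end of the bay: 0 = fully shut (its edge 23 mm from the bay centre, over the heel ledge), 0.026 = fully open; starts 0.017 to 0.025, leaving the bay clear. Slides along the mill's x, shuts towards -x against a stop, takes about 2 N and stays where left.
- cover_tab (a point): Middle of the top edge of the cover's orange push tab: 8 mm thick along the mill's x, 30 mm wide, 18 mm tall on the cover plate, its top 82 mm above the counter; 48 mm from the bay centre when shut. Push it from its +x side, where the cover plate runs on 21 mm, and nothing rises above 66 mm.
- walnut_mill: Bystander: upright dark walnut mill, 60 mm across, 190 mm tall, loose. Origin: underside centre.
- shaker_lid: Bystander: small glass shaker lid, 48 mm across, 22 mm tall, loose on the counter. Origin: underside centre.
Things that resemble listed ones, but are neither listed nor needed, are in the scene too. What is shaped like the battery_jade but pink or yellow is not meant.

How it is judged:
By the outcome, as a careful person would: the job done as asked, in the order asked, and still so for the second after the job is handed in, with the robot touching nothing.
It also fails if it takes over 56 s, if anything falls off the work surface, if the arm or the gripper's body presses on something with over 40 N, if the wrist force passes 120 N, or if a joint passes its speed limit or range.

## Working session

There is one attempt and no reset: what is moved stays moved. The work goes in short steps, Python scripts to look and compute and a shell command to move; the robot and the scene stay as the last step left them, time stands still between calls to the robot, and variables do not carry over. Pictures are saved under pics/ and viewed, at most 10 in all, crops included, and the job is handed in when it is done.

```bash
mkdir -p pics; ls; python3 - <<'E'
from station import arm
import cv2,numpy as np
np.set_printoptions(precision=4,suppress=True)
s=arm.get_state()
for k in s: print(k,s[k])
for n in("scene","top"):
    im=arm.grab_frame(n); np.save(f'{n}0.npy',im); cv2.imwrite(f'pics/{n}0.png',im[:,:,::-1])
    print(n,arm.get_calibration(n))
print(arm.get_calibration("wrist"))
E
```

```text
pics
t 0.0
q [-0.9469  0.3594  0.0111 -0.0004 -1.2241 -0.2881]
qd [ 0.0013  0.0018  0.0016 -0.0008  0.0002 -0.0017]
joint_efforts [ -0.0003 -58.2708  29.3076   6.9976   0.0072  -0.0001]
eef_pos [ 0.2222 -0.6368  0.2256]
ee_rot [ 3.14   -0.0001 -2.8059]
force [-0.8029 -0.8162  0.6256]
moment [-0.016   0.0111 -0.0277]
gripper_force 0.0
width 0.0877252519817033
scene {'fx': 448.5216852127029, 'fy': 448.5216852127029, 'cx': 284.1080933523136, 'cy': 213.79181225905637, 'cam_to_world': array([[-0.1348,  0.753 , -0.644 ,  1.1908],
       [ 0.9907,  0.0903, -0.1019,  0.1222],
       [-0.0186, -0.6518, -0.7582,  0.9004],
       [ 0.    ,  0.    ,  0.    ,  1.    ]])}
top {'fx': 518.1410530950467, 'fy': 518.1410530950467, 'cx': 276.34511559847346, 'cy': 198.040819406101, 'cam_to_world': array([[-0.0012, -0.9901,  0.1403,  0.3461],
       [-0.9997,  0.0049,  0.026 , -0.0105],
       [-0.0264, -0.1402, -0.9898,  1.3965],
       [ 0.    ,  0.    ,  0.    ,  1.    ]])}
{'fx': 325.19226210127806, 'fy': 325.19226210127806, 'cx': 280.6566138101275, 'cy': 207.64669177162622, 'tool_from_camera': array([[ 0.0009, -0.9669, -0.255 ,  0.0688],
       [ 1.    ,  0.0007,  0.0012, -0.0011],
       [-0.001 , -0.255 ,  0.9669, -0.1581],
       [ 0.    ,  0.    ,  0.    ,  1.    ]])}
```

View pics/scene0.png

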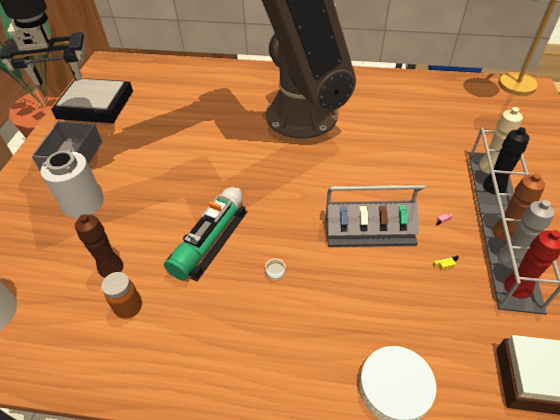

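View pics/top0.png

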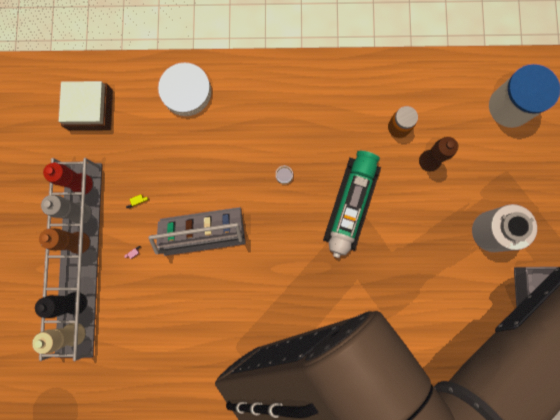

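```bash
cat > h.py <<'E'
import numpy as np, cv2
from station import arm
np.set_printoptions(precision=4,suppress=True)
cal={n:arm.get_calibration(n) for n in("scene","top")}
def ray(n,u,v):
    c=cal[n];d=np.array([(u-c['cx'])/c['fx'],(v-c['cy'])/c['fy'],1.]);T=c['cam_to_world'];return T[:3,3],T[:3,:3]@d
def onz(n,u,v,z):
    o,d=ray(n,u,v);return o+d*(z-o[2])/d[2]
def tri(a,b):
    (o1,d1),(o2,d2)=ray('scene',*a),ray('top',*b)
    t=np.linalg.lstsq(np.c_[d1,-d2],o2-o1,rcond=None)[0];p,q=o1+t[0]*d1,o2+t[1]*d2
    return (p+q)/2,np.linalg.norm(p-q)
def toolT(s):
    from scipy.spatial.transform import Rotation as R
    T=np.eye(4);T[:3,:3]=R.from_euler('xyz',s['ee_rot']).as_matrix();T[:3,3]=s['eef_pos'];return T
def wray(s,u,v):
    c=arm.get_calibration('wrist');p=np.array([u-c['cx'],v-c['cy']]);r=np.hypot(*p);th=r/c['fx']
    d=np.r_[np.sin(th)*p/max(r,1e-9),np.cos(th)];T=toolT(s)@c['tool_from_camera'];return T[:3,3],T[:3,:3]@d
def wz(s,u,v,z):
    o,d=wray(s,u,v);return o+d*(z-o[2])/d[2]
def wproj(s,p):
    c=arm.get_calibration('wrist');q=np.linalg.inv(toolT(s)@c['tool_from_camera'])@np.r_[p,1];rr=np.hypot(q[0],q[1]);th=np.arctan2(rr,q[2])
    return np.array([c['cx'],c['cy']])+c['fx']*th*q[:2]/rr
E
python3 - <<'E'
from h import *
s=np.load('scene0.npy');t=np.load('top0.npy')
R=lambda im,x,y,w,h:cv2.resize(im[y:y+h,x:x+w],(400,300),interpolation=cv2.INTER_CUBIC)
im=np.vstack([np.hstack([R(s,310,170,120,90),R(t,140,185,120,90)]),np.hstack([R(s,155,180,120,90),R(t,285,145,160,120)])])
cv2.imwrite('pics/crop0.png',im[:,:,::-1])
for p in[(170,231),(189,229),(207,226),(225,223)]:print(onz('top',*p,.0725))
for p in[(367,157),(341,245)]:print(onz('top',*p,.05))
E
```

```text
[0.4495 0.2981 0.0725]
[0.4545 0.2491 0.0725]
[0.462  0.2027 0.0725]
[0.4696 0.1564 0.0725]
[ 0.6453 -0.2149  0.05  ]
[ 0.4136 -0.1421  0.05  ]
```

View pics/crop0.png

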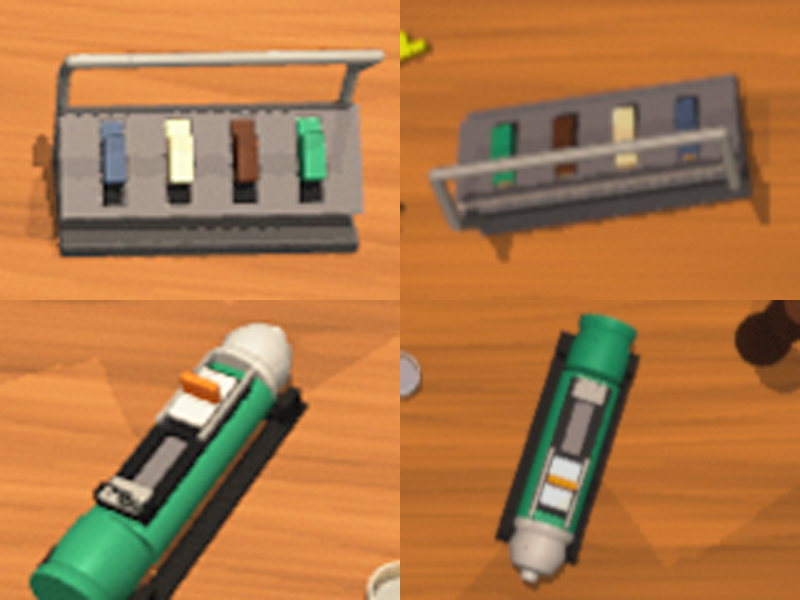

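The scene picture shows the jade battery in the charger's rightmost pocket, around (404,213), and the mill at (210,230). In the top view the jade battery is at (170,231), the mill axis runs from (367,157) to (341,245), and the tab is near (349,218). The moves only offer world-z twist, so I'll grip with vertical fingers from the far side of the rail. First I'll swing over there and turn the camera side away from the robot.

```bash
python3 -m crank '[{"dx":0.02,"dy":0.03,"dz":0.02,"twist":7,"grip":1},{"dx":0.045,"dy":0.065,"dz":0.04,"twist":14,"grip":1},{"dx":0.07,"dy":0.1,"dz":0.05,"twist":21,"grip":1},{"dx":0.095,"dy":0.135,"dz":0.06,"twist":28,"grip":1},{"dx":0.118,"dy":0.167,"dz":0.06,"twist":34,"grip":1}]'
python3 -m crank '[{"dx":0.02,"dy":0.034,"dz":0,"twist":7,"grip":1},{"dx":0.04,"dy":0.068,"dz":0,"twist":14,"grip":1},{"dx":0.06,"dy":0.102,"dz":0,"twist":21,"grip":1},{"dx":0.08,"dy":0.136,"dz":0,"twist":28,"grip":1},{"dx":0.1,"dy":0.17,"dz":0,"twist":34,"grip":1}]'
python3 -m crank '[{"dx":0.006,"dy":0.04,"dz":0,"twist":7,"grip":1},{"dx":0.012,"dy":0.08,"dz":0,"twist":14,"grip":1},{"dx":0.018,"dy":0.12,"dz":0,"twist":21,"grip":1},{"dx":0.024,"dy":0.16,"dz":0,"twist":28,"grip":1},{"dx":0.03,"dy":0.2,"dz":0,"twist":34,"grip":1}]'
python3 -m crank '[{"dx":0.002,"dy":0.04,"dz":0,"twist":7,"grip":0.5},{"dx":0.004,"dy":0.08,"dz":0,"twist":14,"grip":0.2},{"dx":0.006,"dy":0.12,"dz":0,"twist":21,"grip":0},{"dx":0.008,"dy":0.16,"dz":0,"twist":28,"grip":-0.2},{"dx":0.01,"dy":0.2,"dz":0,"twist":34,"grip":-0.3}]'
python3 -m crank '[{"dx":0.005,"dy":0.04,"dz":0,"twist":7,"grip":-0.3},{"dx":0.01,"dy":0.08,"dz":0,"twist":14,"grip":-0.3},{"dx":0.015,"dy":0.12,"dz":0,"twist":21,"grip":-0.3},{"dx":0.02,"dy":0.16,"dz":0,"twist":28,"grip":-0.3},{"dx":0.02,"dy":0.2,"dz":0,"twist":33,"grip":-0.3}]'
python3 - <<'E'
from h import *
s=arm.get_state();print(s['t'],s['q'],s['eef_pos'],s['ee_rot'],s['width'])
im=arm.grab_frame('wrist');np.save('w1.npy',im);cv2.imwrite('pics/w1.png',cv2.resize(im,(800,600))[:,:,::-1])
import json;json.dump({k:np.array(s[k]).tolist() for k in s},open('s1.json','w'))
E
```

```text
t: 0.52
eef_pos: [0.3365, -0.4759, 0.2877]
ee_rot: [-3.14, -0.0, -2.207]
force: [0.4, -0.7, 0.4]
width: 0.0878
gripper_force: 0.0
t: 0.93
eef_pos: [0.436, -0.305, 0.2861]
ee_rot: [3.142, 0.0, -1.613]
force: [1.0, 0.0, 0.0]
width: 0.0873
gripper_force: 0.0
t: 1.35
eef_pos: [0.4652, -0.105, 0.2861]
ee_rot: [-3.142, 0.0, -1.019]
force: [1.6, -0.8, 0.1]
width: 0.0877
gripper_force: 0.0
t: 1.77
eef_pos: [0.475, 0.095, 0.2862]
ee_rot: [-3.141, -0.0, -0.426]
force: [1.0, -0.8, -0.4]
width: 0.0599
gripper_force: 0.0
t: 2.18
eef_pos: [0.4956, 0.2951, 0.2857]
ee_rot: [3.141, 0.0, 0.15]
force: [-0.2, -0.1, -0.6]
width: 0.0318
gripper_force: 0.0
2.1833 [ 0.8761  0.1649 -0.1159  0.     -1.2906  0.8451] [0.4956 0.2951 0.2857] [3.1412 0.0004 0.1504] 0.031803274420079505
```

View pics/w1.png

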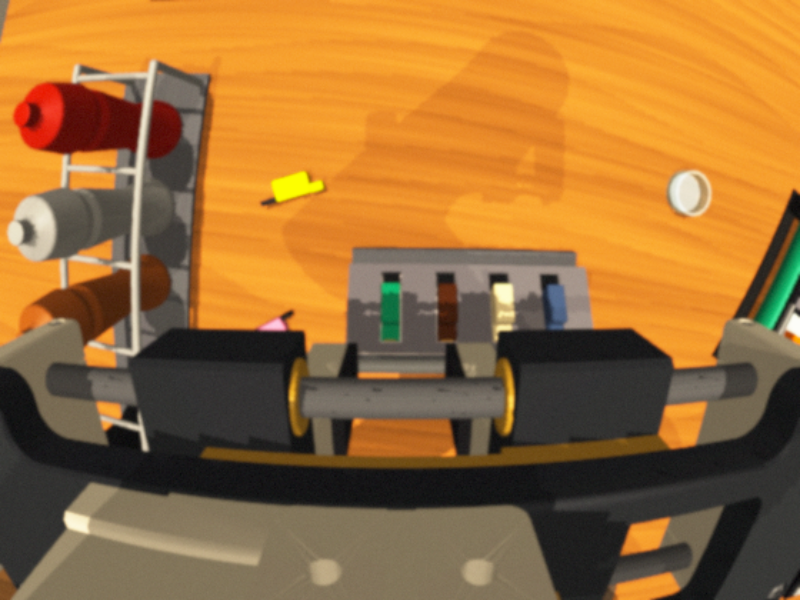

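The wrist view shows the jade battery at about (391,310) of 800x600, with walnut, cream and slate to its right at (447,312), (503,308) and (556,305). I'll measure all four.

```bash
python3 - <<'E'
from h import *
import json
s=json.load(open('s1.json'));im=np.load('w1.npy');hsv=cv2.cvtColor(im,cv2.COLOR_RGB2HSV)
C=np.array([[391,310],[447,312],[503,308],[556,305]])*.7
P=[]
for i,c in enumerate(C):
    x,y=c.astype(int)
    sub=hsv[y-26:y+34,x-14:x+15].astype(int)
    ref=np.median(im[y-4:y+5,x-3:x+4].reshape(-1,3),0)
    m=(np.abs(im[y-26:y+34,x-14:x+15].astype(int)-ref).max(2)<45).astype(np.uint8)
    n,l,st,ce=cv2.connectedComponentsWithStats(m);k=1+np.argmax(st[1:,4])
    u,v=ce[k]+[x-14,y-26];b=st[k,:4]+[x-14,y-26,0,0]
    P.append(wz(s,u,v,.0725)[:2]);print(u,v,b,ref,P[-1], 'far/near edge',wz(s,u,b[1],.0628)[:2],wz(s,u,b[1]+b[3],.0823)[:2])
P=np.array(P);d=P[3]-P[0];print(np.linalg.norm(d),d/np.linalg.norm(d),np.degrees(np.arctan2(d[1],d[0])),P.mean(0))
# charger slab far edge lines etc: mill measurements from top & scene
for n in('top','scene'):
    I=np.load(n+'0.npy');h=cv2.cvtColor(I,cv2.COLOR_RGB2HSV)
    m=((h[...,0]>8)&(h[...,0]<22)&(h[...,1]>200)&(h[...,2]>200)).astype(np.uint8)
    box=(330,205,370,230) if n=='top' else (195,190,240,220)
    mm=np.zeros_like(m);mm[box[1]:box[3],box[0]:box[2]]=m[box[1]:box[3],box[0]:box[2]]
    ys,xs=np.nonzero(mm);print(n,'orange',len(xs),xs.mean(),ys.mean(),onz(n,xs.mean(),ys.mean(),.082))
    g=((h[...,0]>60)&(h[...,0]<85)&(h[...,1]>120)).astype(np.uint8)
    box=(325,140,395,250) if n=='top' else (160,180,250,280)
    mm=np.zeros_like(m);mm[box[1]:box[3],box[0]:box[2]]=g[box[1]:box[3],box[0]:box[2]]
    k=max(cv2.findContours(mm,0,2)[0],key=cv2.contourArea);print(' green rect',cv2.minAreaRect(k))
# bay floor quad in top crop: (582,402)-(598,..) gray
E
```

```text
272.6421052631579 220.48157894736843 [266 204  13  34] [ 14. 112.  65.] [0.449  0.2967] far/near edge [0.4666 0.2995] [0.4305 0.2938]
312.71658615136874 215.47504025764894 [306 192  15  47] [63. 30. 14.] [0.4623 0.2504] far/near edge [0.4886 0.2541] [0.4363 0.2466]
352.2714285714286 218.5107142857143 [345 198  16  40] [221. 192. 127.] [0.4657 0.2018] far/near edge [0.4888 0.2046] [0.4443 0.1992]
390.1859756097561 213.1219512195122 [383 195  14  35] [ 84. 106. 142.] [0.4796 0.155 ] far/near edge [0.5003 0.1567] [0.4609 0.1536]
0.14496784379201091 [ 0.2111 -0.9775] -77.8108728939788 [0.4642 0.226 ]
top orange 16 349.5 217.5 [ 0.4815 -0.1618  0.082 ]
 green rect ((355.8543701171875, 193.0014190673828), (24.529521942138672, 85.50027465820312), 17.87869644165039)
scene orange 23 214.1304347826087 204.30434782608697 [ 0.4856 -0.1629  0.082 ]
 green rect ((200.6829376220703, 238.1463623046875), (25.92484474182129, 92.45487976074219), 38.65980911254883)
```

```bash
python3 -m crank '[{"dx":-0.002,"dy":0.003,"dz":-0.04,"twist":0,"grip":-0.42},{"dx":-0.004,"dy":0.007,"dz":-0.08,"twist":0,"grip":-0.42},{"dx":-0.005,"dy":0.007,"dz":-0.12,"twist":0,"grip":-0.42},{"dx":-0.005,"dy":0.007,"dz":-0.16,"twist":0,"grip":-0.42},{"dx":-0.005,"dy":0.007,"dz":-0.19,"twist":0,"grip":-0.42}]'
python3 - <<'E'
from h import *
s=arm.get_state();print(s['t'],s['eef_pos'],s['ee_rot'],s['width'],s['force'])
im=arm.grab_frame('wrist');np.save('w2.npy',im)
import json;json.dump({k:np.array(s[k]).tolist() for k in s},open('s2.json','w'))
cv2.imwrite('pics/w2.png',cv2.resize(im[:300,80:480],(800,600))[:,:,::-1])
print(arm.get_calibration('wrist')['cx'])
E
```

```text
t: 2.65
eef_pos: [0.4892, 0.299, 0.0928]
ee_rot: [3.14, 0.003, 0.144]
force: [-0.3, 0.3, 0.8]
width: 0.0252
gripper_force: 0.0
2.65 [0.4892 0.299  0.0928] [3.14   0.0026 0.1435] 0.025223208002826777 [-0.2921  0.2864  0.7617]
280.6566138101275
```

View pics/w2.png

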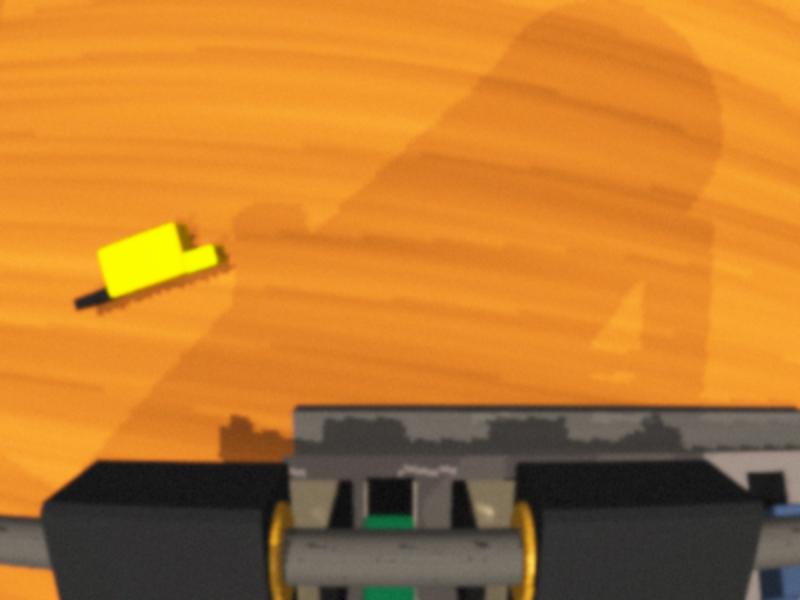

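```bash
python3 -m crank '[{"dx":0,"dy":0.004,"dz":0,"twist":0,"grip":-0.42},{"dx":0,"dy":0.004,"dz":0,"twist":0,"grip":-0.42},{"dx":0,"dy":0.004,"dz":0,"twist":0,"grip":-0.42},{"dx":0,"dy":0.004,"dz":0,"twist":0,"grip":-0.42},{"dx":0,"dy":0.004,"dz":0,"twist":0,"grip":-0.42}]'
python3 - <<'E'
from h import *
s=arm.get_state();print(s['t'],s['eef_pos'],s['ee_rot'],s['width'],s['force'])
im=arm.grab_frame('wrist');np.save('w3.npy',im)
m=(cv2.inRange(cv2.cvtColor(im,cv2.COLOR_RGB2HSV),(55,90,40),(90,255,255)))
m[:,:230]=0;m[:,330:]=0;m[:235]=0;m[300:]=0
ys,xs=np.nonzero(m);print(xs.min(),xs.max(),xs.mean(),ys.min(),ys.max())
u=(xs[ys<262]).mean()
Rm=toolT(s)[:3,:3]
for z in(.0505,.0628):
    p=wz(s,u,ys.min(),z);print(z,p,'in tool',Rm.T@(p-s['eef_pos']))
E
```

```text
t: 3.12
eef_pos: [0.4914, 0.3049, 0.0982]
ee_rot: [-3.139, -0.003, 0.144]
force: [-1.0, -0.6, 0.4]
width: 0.0251
gripper_force: 0.0
3.1167 [0.4914 0.3049 0.0982] [-3.1394 -0.0026  0.1439] 0.025128736498174264 [-1.017  -0.5907  0.3952]
271 295 283.1764705882353 258 299
0.0505 [0.4702 0.2992 0.0505] in tool [-0.0219  0.0027  0.0476]
0.0628 [0.4755 0.3001 0.0628] in tool [-0.0165  0.0026  0.0353]
```

```bash
python3 -m crank '[{"dx":0,"dy":-0.0025,"dz":-0.01,"twist":0,"grip":-0.42},{"dx":0,"dy":-0.0025,"dz":-0.02,"twist":0,"grip":-0.42},{"dx":-0.002,"dy":-0.0025,"dz":-0.03,"twist":0,"grip":-0.42},{"dx":-0.004,"dy":-0.0025,"dz":-0.04,"twist":0,"grip":-0.42},{"dx":-0.005,"dy":-0.003,"dz":-0.04,"twist":0,"grip":-0.42}]'
python3 - <<'E'
from h import *
print('top corner',onz('top',171,221.6,.0628),'rail',onz('top',171,235.4,.147))
s=arm.get_state();print(s['t'],s['eef_pos'],s['force'])
im=arm.grab_frame('wrist');np.save('w4.npy',im)
m=(cv2.inRange(cv2.cvtColor(im,cv2.COLOR_RGB2HSV),(55,90,40),(90,255,255)))
m[:,:230]=0;m[:,330:]=0;m[:225]=0;m[310:]=0
ys,xs=np.nonzero(m);print(xs.min(),xs.max(),xs.mean(),ys.min(),ys.max())
Rm=toolT(s)[:3,:3]
for z in(.0505,.0628):
    p=wz(s,xs.mean(),ys.min(),z);print(z,p,'in tool',Rm.T@(p-s['eef_pos']))
cv2.imwrite('pics/w4.png',cv2.resize(im[180:330,180:380],(800,600))[:,:,::-1])
E
```

```text
t: 3.58
eef_pos: [0.4841, 0.2997, 0.0532]
ee_rot: [3.139, 0.004, 0.143]
force: [0.1, 0.2, -0.1]
width: 0.0254
gripper_force: 0.0
top corner [0.4747 0.2984 0.0628] rail [0.433 0.278 0.147]
3.5833 [0.4841 0.2997 0.0532] [ 0.103   0.1519 -0.0645]
260 291 275.21789883268485 293 309
0.0505 [0.46   0.2982 0.0505] in tool [-0.024  -0.002   0.0027]
0.0628 [0.4671 0.299  0.0628] in tool [-0.0169 -0.0017 -0.0096]
```

View pics/w4.png

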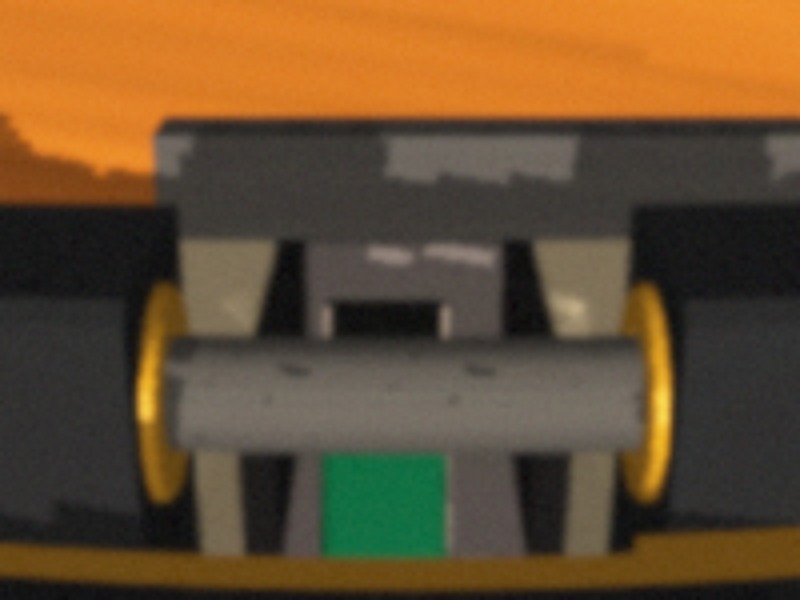

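```bash
python3 -m crank '[{"dx":-0.001,"dy":0.002,"dz":0,"twist":0,"grip":-0.42},{"dx":-0.002,"dy":0.002,"dz":0,"twist":0,"grip":-0.42},{"dx":-0.003,"dy":0.002,"dz":0,"twist":0,"grip":-0.42},{"dx":-0.004,"dy":0.002,"dz":0,"twist":0,"grip":-0.42},{"dx":-0.004,"dy":0.002,"dz":0,"twist":0,"grip":-0.42}]'
python3 -m crank '[{"dx":-0.001,"dy":0,"dz":0,"twist":0,"grip":-0.42},{"dx":-0.002,"dy":0,"dz":0,"twist":0,"grip":-0.42},{"dx":-0.003,"dy":0,"dz":0,"twist":0,"grip":-0.42},{"dx":-0.003,"dy":0,"dz":0,"twist":0,"grip":-0.42},{"dx":-0.003,"dy":0,"dz":0,"twist":0,"grip":-0.42}]'
python3 - <<'E'
from h import *
s=arm.get_state();print(s['t'],s['eef_pos'],s['force'])
im=arm.grab_frame('wrist')
m=(cv2.inRange(cv2.cvtColor(im,cv2.COLOR_RGB2HSV),(55,90,40),(90,255,255)))
m[:,:230]=0;m[:,330:]=0;m[:225]=0;m[310:]=0
ys,xs=np.nonzero(m);print(xs.min(),xs.max(),xs.mean(),ys.min(),ys.max())
E
```

```text
t: 4.05
eef_pos: [0.4816, 0.3033, 0.0565]
ee_rot: [-3.141, -0.0, 0.144]
force: [-0.6, 0.5, -0.5]
width: 0.0251
gripper_force: 0.0
t: 4.47
eef_pos: [0.4788, 0.3032, 0.0563]
ee_rot: [-3.142, -0.0, 0.144]
force: [1.0, -0.5, -0.1]
width: 0.0257
gripper_force: 0.0
4.4667 [0.4788 0.3032 0.0563] [ 1.0445 -0.4582 -0.1414]
269 299 284.0249520153551 293 309
```

```bash
python3 -m crank '[{"dx":-0.001,"dy":-0.001,"dz":0,"twist":0,"grip":-0.42},{"dx":-0.002,"dy":-0.0015,"dz":0,"twist":0,"grip":-0.42},{"dx":-0.002,"dy":-0.0015,"dz":0,"twist":0,"grip":-0.42},{"dx":-0.002,"dy":-0.0015,"dz":0,"twist":0,"grip":-0.42},{"dx":-0.002,"dy":-0.0015,"dz":0,"twist":0,"grip":-0.42}]'
python3 -m crank '[{"dx":-0.001,"dy":0,"dz":0,"twist":0,"grip":-0.42},{"dx":-0.002,"dy":0,"dz":0,"twist":0,"grip":-0.42},{"dx":-0.002,"dy":0,"dz":0,"twist":0,"grip":-0.42},{"dx":-0.002,"dy":0,"dz":0,"twist":0,"grip":-0.42},{"dx":-0.002,"dy":0,"dz":0,"twist":0,"grip":-0.42}]'
```

```text
t: 4.93
eef_pos: [0.4786, 0.3032, 0.0568]
ee_rot: [-3.139, -0.004, 0.146]
force: [8.2, 1.6, -2.8]
width: 0.0255
gripper_force: 0.0
t: 5.35
eef_pos: [0.4784, 0.3034, 0.0572]
ee_rot: [-3.139, -0.007, 0.147]
force: [18.9, -0.4, -6.8]
width: 0.0256
gripper_force: 0.8
```

The gripper body touched the rail at x=0.4785, which fixes xc at about -28 mm. I'll back off and close.

```bash
python3 -m crank '[{"dx":0.002,"dy":-0.001,"dz":0,"twist":0,"grip":-0.42},{"dx":0.0035,"dy":-0.001,"dz":-0.0005,"twist":0,"grip":-0.42},{"dx":0.0035,"dy":-0.001,"dz":-0.0005,"twist":0,"grip":-0.42},{"dx":0.0035,"dy":-0.001,"dz":-0.0005,"twist":0,"grip":-0.7},{"dx":0.0035,"dy":-0.001,"dz":-0.0005,"twist":0,"grip":-1}]' 40
python3 -m crank '[{"dx":0,"dy":0,"dz":0,"twist":0,"grip":-1},{"dx":0,"dy":0,"dz":0,"twist":0,"grip":-1},{"dx":0,"dy":0,"dz":0,"twist":0,"grip":-1},{"dx":0,"dy":0,"dz":0,"twist":0,"grip":-1},{"dx":0,"dy":0,"dz":0,"twist":0,"grip":-1}]' 40
```

```text
t: 5.77
eef_pos: [0.4789, 0.301, 0.0559]
ee_rot: [-3.141, -0.001, 0.145]
force: [6.4, 0.7, -0.1]
width: 0.017
gripper_force: 0.3
t: 6.18
eef_pos: [0.4789, 0.301, 0.0559]
ee_rot: [-3.141, -0.002, 0.145]
force: [6.6, -0.7, -0.9]
width: 0.0139
gripper_force: 40.0
```

```bash
python3 -m crank '[{"dx":0.0015,"dy":0,"dz":0.002,"twist":0,"grip":-1},{"dx":0.003,"dy":0.0005,"dz":0.0043,"twist":0,"grip":-1},{"dx":0.0045,"dy":0.0005,"dz":0.0064,"twist":0,"grip":-1},{"dx":0.006,"dy":0.001,"dz":0.0086,"twist":0,"grip":-1},{"dx":0.0075,"dy":0.001,"dz":0.0107,"twist":0,"grip":-1}]' 40
python3 - <<'E'
from h import *
w=arm.grab_frame('wrist');s=arm.grab_frame('scene')
R=lambda im,x,y,w,h:cv2.resize(im[y:y+h,x:x+w],(400,300),interpolation=cv2.INTER_CUBIC)
cv2.imwrite('pics/g1.png',np.hstack([R(w,180,180,200,150),R(s,310,140,160,120)])[:,:,::-1])
E
```

```text
t: 6.6
eef_pos: [0.4855, 0.3014, 0.0665]
ee_rot: [3.141, 0.0, 0.144]
force: [0.0, 1.1, -0.4]
width: 0.0138
gripper_force: 40.0
```

View pics/g1.png

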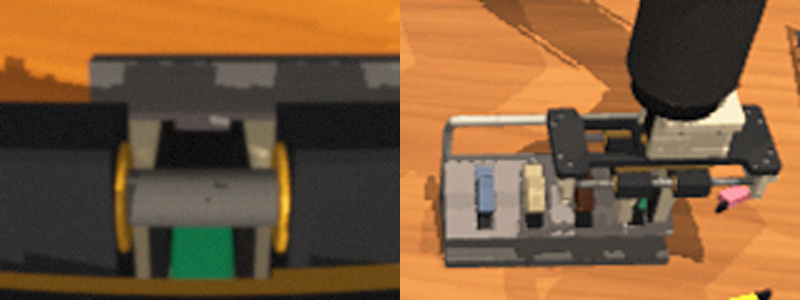

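The left tile shows green still between the pads at (200,250), and it looks raised. I'll keep pulling along the slope normal, then check.

```bash
python3 -m crank '[{"dx":0.0034,"dy":0.0005,"dz":0.005,"twist":0,"grip":-1},{"dx":0.007,"dy":0.001,"dz":0.01,"twist":0,"grip":-1},{"dx":0.0105,"dy":0.0015,"dz":0.015,"twist":0,"grip":-1},{"dx":0.015,"dy":0.002,"dz":0.022,"twist":0,"grip":-1},{"dx":0.023,"dy":0.003,"dz":0.033,"twist":0,"grip":-1}]' 40
python3 -m crank '[{"dx":0.02,"dy":0,"dz":0.02,"twist":0,"grip":-1},{"dx":0.03,"dy":0,"dz":0.05,"twist":0,"grip":-1},{"dx":0.03,"dy":0,"dz":0.09,"twist":0,"grip":-1},{"dx":0.03,"dy":-0.02,"dz":0.12,"twist":0,"grip":-1},{"dx":0.03,"dy":-0.05,"dz":0.13,"twist":0,"grip":-1}]' 40
python3 - <<'E'
from h import *
w=arm.grab_frame('wrist');s=arm.grab_frame('scene')
R=lambda im,x,y,w,h:cv2.resize(im[y:y+h,x:x+w],(400,300),interpolation=cv2.INTER_CUBIC)
cv2.imwrite('pics/g2.png',np.hstack([R(w,180,180,200,150),R(s,290,100,200,150)])[:,:,::-1])
E
```

```text
t: 7.12
eef_pos: [0.5084, 0.3042, 0.0995]
ee_rot: [3.141, 0.001, 0.144]
force: [0.6, -0.7, -1.4]
width: 0.0137
gripper_force: 40.0
t: 7.53
eef_pos: [0.5413, 0.2567, 0.2352]
ee_rot: [-3.139, -0.007, 0.146]
force: [1.2, -0.5, -0.0]
width: 0.0139
gripper_force: 40.0
```

View pics/g2.png

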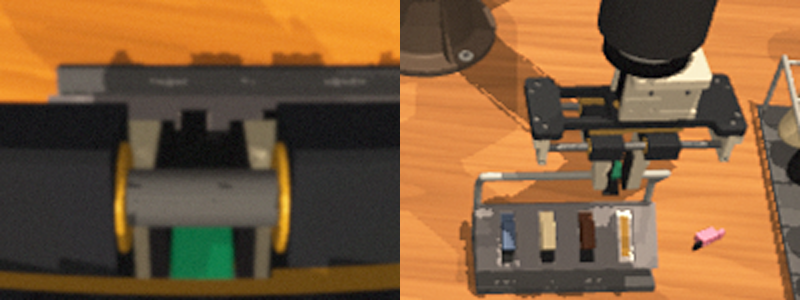

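The battery is held, with green body and black tongue at (612,165) in the right tile. The jade pocket at (625,235) is empty and the other three batteries are still in place. Next I need the mill pose.

```bash
python3 - <<'E'
from h import *
print('tab tri',tri((214.13,204.3),(349.5,217.5)))
fl=onz('top',285+177*.4+-.0,145+127*.4,.05);a=onz('top',285+190*.4,145+103*.4,.05);b=onz('top',285+166*.4,145+153*.4,.05)
print('floor mid',fl,a,b,np.linalg.norm(a-b),np.degrees(np.arctan2(*(b-a)[[1,0]])))
# axis from green end cap / chrome via top rect
import math
I=np.load('top0.npy');h=cv2.cvtColor(I,cv2.COLOR_RGB2HSV)
c=[(606,330),(540,552)]
p=[onz('top',285+(x-400)*.4,145+(y-300)*.4,.033) for x,y in c];print(p,np.degrees(np.arctan2(*(p[1]-p[0])[[1,0]])))
s=arm.get_state();print(s['eef_pos'],np.degrees(s['ee_rot']))
E
```

```text
tab tri (array([ 0.4822, -0.1632,  0.0782]), np.float64(0.0020305158870541225))
floor mid [ 0.5418 -0.1831  0.05  ] [ 0.5672 -0.1973  0.05  ] [ 0.5145 -0.171   0.05  ] 0.058900505962970154 153.56028823352742
[array([ 0.6491, -0.2186,  0.033 ]), array([ 0.4123, -0.1437,  0.033 ])] 162.44881483294404
[0.5399 0.2526 0.2336] [-179.8499   -0.2803    8.1476]
```

```bash
python3 -m crank '[{"dx":-0.005,"dy":-0.03,"dz":0,"twist":-3,"grip":-1},{"dx":-0.01,"dy":-0.07,"dz":0,"twist":-6,"grip":-1},{"dx":-0.015,"dy":-0.11,"dz":0,"twist":-9,"grip":-1},{"dx":-0.02,"dy":-0.15,"dz":0,"twist":-12,"grip":-1},{"dx":-0.025,"dy":-0.19,"dz":0,"twist":-14,"grip":-1}]' 40
python3 -m crank '[{"dx":-0.005,"dy":-0.04,"dz":0,"twist":-3,"grip":-1},{"dx":-0.01,"dy":-0.08,"dz":0,"twist":-6,"grip":-1},{"dx":-0.015,"dy":-0.12,"dz":0,"twist":-9,"grip":-1},{"dx":-0.02,"dy":-0.16,"dz":0,"twist":-11,"grip":-1},{"dx":-0.025,"dy":-0.2,"dz":0,"twist":-11.6,"grip":-1}]' 40
python3 -m crank '[{"dx":0,"dy":-0.03,"dz":0,"twist":0,"grip":-1},{"dx":0,"dy":-0.03,"dz":0,"twist":0,"grip":-1},{"dx":0,"dy":-0.03,"dz":0,"twist":0,"grip":-1},{"dx":0,"dy":-0.03,"dz":0,"twist":0,"grip":-1},{"dx":0,"dy":-0.03,"dz":0,"twist":0,"grip":-1}]' 40
python3 - <<'E'
from h import *
import json
s=arm.get_state();print(s['t'],s['eef_pos'],s['ee_rot'])
json.dump({k:np.array(s[k]).tolist() for k in s},open('s5.json','w'))
w=arm.grab_frame('wrist');np.save('w5.npy',w);t=arm.grab_frame('scene');np.save('sc5.npy',t)
a=cv2.resize(w[50:350,130:430],(400,400));b=cv2.resize(t[80:280,130:330],(400,400))
cv2.imwrite('pics/m1.png',np.hstack([a,b])[:,:,::-1])
E
```

```text
t: 8.05
eef_pos: [0.5131, 0.0631, 0.2296]
ee_rot: [-3.142, -0.0, -0.103]
force: [0.4, -0.9, -0.5]
width: 0.0138
gripper_force: 40.0
t: 8.47
eef_pos: [0.4882, -0.1372, 0.2299]
ee_rot: [-3.141, -0.001, -0.305]
force: [1.3, -0.2, -0.1]
width: 0.0137
gripper_force: 40.0
t: 8.88
eef_pos: [0.4888, -0.1647, 0.2294]
ee_rot: [-3.141, 0.0, -0.302]
force: [0.2, 0.5, -1.1]
width: 0.0139
gripper_force: 40.0
8.8833 [ 0.4888 -0.1647  0.2294] [-3.1414  0.0001 -0.3023]
```

View pics/m1.png

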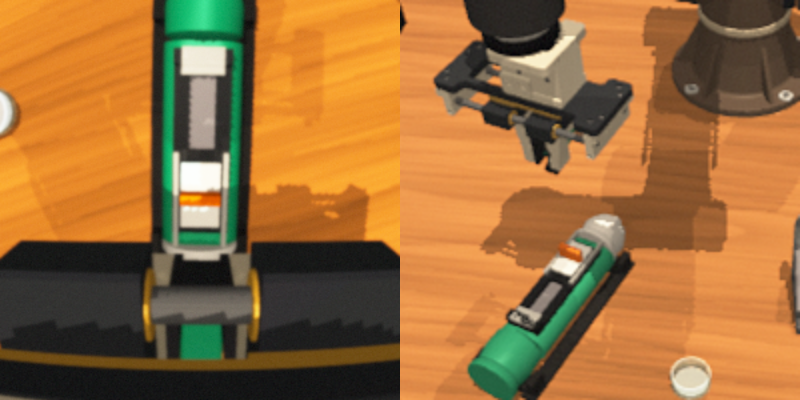

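The wrist tile shows the mill aligned with the tool, the lip's free edge at about (203,75), the grey bay floor from there to about (202,148), and the orange tab at (200,198). I'll convert these.

```bash
python3 - <<'E'
from h import *
import json
s=json.load(open('s5.json'));im=np.load('w5.npy')
f=lambda x,y,z:wz(s,130+x*.75,50+y*.75,z)
lip=f(203.5,75,.064);fb=f(202,149,.05);tab=f(200,193,.082);far=f(203.5,47,.064)
print('lip',lip,'floorend',fb,'tabfar',tab,'lipfar',far,np.linalg.norm(far-lip))
g=cv2.cvtColor(im,cv2.COLOR_RGB2HSV)
# lip bounds and side rails by column profile for axis
m=cv2.inRange(g,(5,150,120),(18,255,255));m[:180]=0;m[215:]=0;m[:,:255]=0;m[:,310:]=0
ys,xs=np.nonzero(m);print('orange',xs.min(),xs.max(),ys.min(),ys.max(),len(xs))
gr=cv2.inRange(g,(0,0,70),(179,45,170));gr[:105]=0;gr[165:]=0;gr[:,:268]=0;gr[:,300:]=0
ys,xs=np.nonzero(gr)
k=np.polyfit(ys,xs,1);print('floor',k,ys.min(),ys.max())
a=wz(s,np.polyval(k,110),110,.05);b=wz(s,np.polyval(k,158),158,.05);d=b-a;print(a,b,np.degrees(np.arctan2(d[1],d[0])))
d/=np.linalg.norm(d);print('bay from lip',lip+.0245*d-[0,0,.014],'from floor end',fb-.0325*d)
R=toolT(s)[:3,:3];print('tool x',R[:,0])
E
```

```text
lip [ 0.5701 -0.193   0.064 ] floorend [ 0.5159 -0.175   0.05  ] tabfar [ 0.4895 -0.1652  0.082 ] lipfar [ 0.5902 -0.1992  0.064 ] 0.021049388769826875
orange 264 295 194 204 273
floor [ -0.0299 285.148 ] 105 164
[ 0.5673 -0.1913  0.05  ] [ 0.52   -0.1751  0.05  ] 161.04293732865838
bay from lip [ 0.5469 -0.185   0.05  ] from floor end [ 0.5466 -0.1856  0.05  ]
tool x [ 0.9547 -0.2977 -0.0001]
```

```bash
python3 - <<'E'
from h import *
import json
s=json.load(open('s5.json'));im=np.load('sc5.npy');h=cv2.cvtColor(im,cv2.COLOR_RGB2HSV)
for y in range(138,169):
    print(y,''.join('G' if 50<h[y,x,0]<95 and h[y,x,1]>90 else 'K' if h[y,x,2]<60 else 'w' if h[y,x,1]<110 else '.' for x in range(182,222)))
T=toolT(s);n=T[:3,1]
def pl(u,v,y=0):
    o,d=ray('scene',u,v);p0=T[:3,3]+n*y;t=(p0-o)@n/(d@n);return (np.linalg.inv(T)@np.r_[o+t*d,1])[:3]*1000
for u,v in[(205,164),(201,160),(208,163)]:print(u,v,pl(u,v,-.008),pl(u,v,.008),pl(u,v))
c=cal['scene']
def pr(p):
    q=np.linalg.inv(c['cam_to_world'])@T@np.r_[np.array(p)/1000,1];return np.round([c['cx']+c['fx']*q[0]/q[2],c['cy']+c['fy']*q[1]/q[2]],1)
print('tcp',pr([0,0,0]))
# battery pts, nominal: tool x=-(xc+28), tool z=55.9-z
import math
for a_,nn,nm in[(-31,0,'tip bot'),(-31,5,'tip top'),(-15,5,'front low'),(-15,20,'corner'),(19,20,'near top')]:
    xc=a_*.819-nn*.574;z=55+a_*.574+nn*.819
    print(nm,[pr([-(xc+28),y,55.9-z]) for y in(-8,8)])
E
```

```text
138 KK..wwwwwwwwwKKKKKKKK........KKKKKKKKKKK
139 KK..wwwwwwwwKKKKKKKKKKKK.....KKKKKKKKKKK
140 KK..wwwwwwwKKKKKKKKKKKKKKKKKKKKKKKKKwKKK
141 KK...wwwwwKKKKKKKKKKKwKKKKKKKKKKKwwKKKKK
142 KKK..wwwwwKKKKKKKKKKKKKKK...KKKKwwwKKKwK
143 KKKK..wwwwwKKKKKKKKKKKKK.....KKwwwwKKKKK
144 .KK...wwwwwKKKKKKKKKKKKK..wwwKwwwwwKKKKK
145 ......wwwwwKKKKKKKKKKKKK..wwwwwwwwww.KKK
146 .......wwwwwKKKKKKKKKKK...wwwwwwwww....w
147 .......wwwwwKKKKKKKKKKK...wwwwwwwwwww..w
148 .......wwwwwwKKKKKKKKKKK...wwwwwwwwwwwww
149 ........wwwwwKKKKKKKKKKKK.wwwwwwwwwKwwww
150 ........wwwwwwKKKKKKKKKKKwwwwwwww...wKKw
151 .........wwwwwKKKKKKwwwKwwwwwwwww......w
152 .........wwwwwKKKKKKwwwwwwwwwwww........
153 .........wwwwwKKKKKKKwwwwwwwwwww........
154 ..........wwwwwKKKKKKwwwwwwwwwww........
155 ..........wwwwwKKKKKKKwwwwwwwwww........
156 ..........wwwwwKKKKKGGwwwwwwwwwww.......
157 ..........wwwwwKKKKKGGKwwwwwwwwww.......
158 ...........wwwwKKKKK..Kwwwwwwwwww.......
159 ...........wwwwwKKK...wwwwwwwwww........
160 .............wwwKK....wwwwwwwwww........
161 ................K.....Kwwwwwwww.........
162 ................
[... 159 characters left out ...]

166 .........................KK.............
167 ........................................
168 ........................................
205 164 [ 8.1292 -8.     -0.1331] [-11.2891   8.      22.463 ] [-1.5799  0.     11.1649]
201 160 [ 18.4788  -8.     -20.6023] [-0.5909  8.      1.3043] [ 8.9439  0.     -9.649 ]
208 163 [-2.693  -8.      6.0788] [-22.4758   8.      28.8841] [-12.5844   0.      17.4814]
tcp [203.9 160.7]
tip bot [array([208.8, 167.2]), array([202.7, 165.2])]
tip top [array([207.9, 166.7]), array([201.7, 164.7])]
front low [array([210.3, 159.9]), array([204.2, 158. ])]
corner [array([207.5, 158.2]), array([201.3, 156.2])]
near top [array([212.8, 143.7]), array([206.6, 141.8])]
```

```bash
python3 -m crank '[{"dx":0,"dy":0,"dz":0.01,"twist":-7,"grip":-1},{"dx":0,"dy":0,"dz":0.02,"twist":-14,"grip":-1},{"dx":0,"dy":0,"dz":0.02,"twist":-21,"grip":-1},{"dx":0,"dy":0,"dz":0.02,"twist":-28,"grip":-1},{"dx":0,"dy":0,"dz":0.02,"twist":-35,"grip":-1}]' 40
python3 -m crank '[{"dx":0,"dy":0,"dz":0,"twist":-7,"grip":-1},{"dx":0,"dy":0,"dz":0,"twist":-14,"grip":-1},{"dx":0,"dy":0,"dz":0,"twist":-15,"grip":-1},{"dx":0,"dy":0,"dz":0,"twist":-15,"grip":-1},{"dx":0,"dy":0,"dz":0,"twist":-15,"grip":-1}]' 40
cat > side.py <<'E'
from h import *
def show(x0,x1,y0,y1):
    s=arm.get_state();im=arm.grab_frame('scene');h=cv2.cvtColor(im,cv2.COLOR_RGB2HSV)
    for y in range(y0,y1):
        print(y,''.join('G' if 50<h[y,x,0]<95 and h[y,x,1]>80 else 'K' if h[y,x,2]<60 else 'w' if h[y,x,1]<110 else '.' for x in range(x0,x1)))
    return s,im
E
python3 - <<'E'
from side import *
s,im=show(180,236,112,172);np.save('sc6.npy',im)
T=toolT(s);c=cal['scene']
def pr(p):
    q=np.linalg.inv(c['cam_to_world'])@T@np.r_[np.array(p)/1000,1];return np.round([c['cx']+c['fx']*q[0]/q[2],c['cy']+c['fy']*q[1]/q[2]],1)
print(s['t'],s['eef_pos'],s['ee_rot'],'tcp',pr([0,0,0]))
for th in(35,22):
  t=np.radians(th);C,S=np.cos(t),np.sin(t)
  for a_,nn,nm in[(-31,0,'tip bot'),(-31,5,'tip top'),(-15,20,'corner'),(19,20,'near top'),(19,7,'heel in'),(31,7,'heel top'),(31,0,'heel bot')]:
    a2,n2=a_+13,nn-17  # rotate about grip
    xg=-(-13*.819-17*.574+28);zg=55.9-(55-13*.574+17*.819)
    print(th,nm,[pr([xg-(a2*C-n2*S),y,zg-(a2*S+n2*C)]) for y in(-8,8)])
E
```

```text
t: 9.4
eef_pos: [0.489, -0.1644, 0.2497]
ee_rot: [-3.141, -0.0, -0.918]
force: [-0.2, 0.3, -0.3]
width: 0.0138
gripper_force: 40.0
t: 9.82
eef_pos: [0.4888, -0.1649, 0.2494]
ee_rot: [-3.142, -0.0, -1.171]
force: [-0.4, 1.1, -1.1]
width: 0.0138
gripper_force: 40.0
112 wwwwwwwwwwwwwwwwwwwwwwwwwwwwKKKKw.......................
113 wwwwwwwwwwwwwwwwwwwwwwwwwwwwKKKKK.......................
114 wwwwwwwwwwwwwwwwwwwwwwwwwwwwKKKKK.......................
115 wwwwwwwwwwwwwwwwwwwwwwwwwwwww.KKK.......................
116 wwwwwwwwwwwwwwwwwwwwwwwwwwww....K.......................
117 Kwwwwwwwwwwwwwwwwwwwwwwwwwwww....K......................
118 Kwwwwwwwwwwwwwwwwwwwwwwwwwwwwww..K......................
119 KKwwwwwwwwwwwwwwwwwwwwwwwwwwwww..K......................
120 K.wwwwwwwwwwwwwwwwwwwwwwwwwwwwww.K......................
121 ...wwwwwwwwwwwwwwwwwwwwwwwwwwwKKKKK.....................
122 ..wwwwwwwwwwwwwwwwwwwwwwwwwwwwKKKKK.....................
123 .wwwwwwwwwwwwwwwwwwwwwwwwwwwwwKKKKKw....................
124 .wKwwwwwwwwwwwwwwwwwwwwwwwwwwwwKKKKK....................
125 .wKwwwwwwwwwwwwwwwwwwwwwwwwwwwwKKKKK...
[... 3014 characters left out ...]
)]
35 corner [array([204.4, 153.5]), array([203.3, 148.8])]
35 near top [array([216. , 144.1]), array([214.7, 139.4])]
35 heel in [array([220. , 147.3]), array([218.8, 142.6])]
35 heel top [array([224.2, 144. ]), array([222.9, 139.3])]
35 heel bot [array([226.3, 145.7]), array([225., 141.])]
22 tip bot [array([202.9, 162.3]), array([201.8, 157.5])]
22 tip top [array([201.7, 160.9]), array([200.6, 156.1])]
22 corner [array([204.5, 153.2]), array([203.4, 148.5])]
22 near top [array([218.2, 145.9]), array([217. , 141.3])]
22 heel in [array([221.2, 149.8]), array([219.9, 145.1])]
22 heel top [array([226. , 147.2]), array([224.7, 142.6])]
22 heel bot [array([227.5, 149.3]), array([226.2, 144.6])]
```

The held tilt reads about 34–35° and the battery sits where predicted: the tongue tip is about 19 mm below the TCP and 2.6 mm towards the robot. I'll turn back and move above the bay with the tip clear of the lip.

```bash
python3 -m crank '[{"dx":0.02,"dy":-0.007,"dz":0,"twist":7,"grip":-1},{"dx":0.04,"dy":-0.014,"dz":-0.02,"twist":14,"grip":-1},{"dx":0.06,"dy":-0.021,"dz":-0.04,"twist":21,"grip":-1},{"dx":0.08,"dy":-0.027,"dz":-0.06,"twist":28,"grip":-1},{"dx":0.08,"dy":-0.027,"dz":-0.08,"twist":35,"grip":-1}]' 40
python3 -m crank '[{"dx":0,"dy":0,"dz":-0.02,"twist":7,"grip":-1},{"dx":0,"dy":0,"dz":-0.05,"twist":14,"grip":-1},{"dx":0,"dy":0,"dz":-0.08,"twist":14.1,"grip":-1},{"dx":0,"dy":0,"dz":-0.085,"twist":14.1,"grip":-1},{"dx":0,"dy":0,"dz":-0.085,"twist":14.1,"grip":-1}]' 40
python3 - <<'E'
from side import *
import json
s,im=show(150,240,195,262);np.save('sc7.npy',im)
w=arm.grab_frame('wrist');np.save('w7.npy',w)
print(s['t'],s['eef_pos'],s['ee_rot'])
json.dump({k:np.array(s[k]).tolist() for k in s},open('s7.json','w'))
m=np.array([-.951,.309,0]);bay=np.array([.547,-.185,.05])
d=s['eef_pos']-bay;print('tcp mill x',d@m,'y',d@np.array([-.309,-.951,0]))
for p in[(-24.5,0,14),(-24.5,16,14),(-24.5,-16,14),(0,0,0)]:
    P=bay+(np.array(p)/1000)@np.array([m,[-.309,-.951,0],[0,0,1]]);print(p,wproj(s,P))
g=cv2.cvtColor(w,cv2.COLOR_RGB2HSV)
for y in range(190,310,3):
    print(y,''.join('G' if 50<g[y,x,0]<95 and g[y,x,1]>80 else 'K' if g[y,x,2]<60 else 'w' if g[y,x,1]<60 and g[y,x,2]>150 else 'g' if g[y,x,1]<110 else '.' for x in range(215,345,2)))
E
```

```text
t: 10.28
eef_pos: [0.5717, -0.1932, 0.1679]
ee_rot: [3.141, -0.001, -0.556]
force: [0.2, 0.2, -0.3]
width: 0.014
gripper_force: 40.0
t: 10.7
eef_pos: [0.5672, -0.1923, 0.0825]
ee_rot: [3.14, 0.004, -0.318]
force: [-0.7, -0.8, 0.8]
width: 0.0137
gripper_force: 40.0
195 wwwwwwwwwwww........wwwwwwwwwwwwwwwwwwwwwwwwwwwwwwwwwwwwwwww........wwwwwwwwwwwwwwwwwwwwww
196 wwKKKKwwwwww........wwwwwwwwwwwwwwwwwwwwwwwwwwwwwwwwwwwwwwwww......wwwwwwwwwwwwwwwwwwwwwww
197 wKKKKKKKwwwKw.......wwwwwwwwwwwwwwwwwwwwwwwwwwwwwwwwwwwwwwwww.....wwwwwKKKKwwwwwwwwwwwwwww
198 KKKKKKKKKKKKKKK......wwwwwwwwwwwwwwwwwwwwwwwwwwwwwwwwwwwwwwwwww...wwwwwwwwKKKwwwwwwwwwwwww
199 KKKwwwwKKKKKKKKKKK..wwwwwwwwwwwwwwwwwwwwwwwwwwwwwwwwwwwwwwwwwwwwwwwwwwwwwwKKKKKKKwwwwwwwww
200 Kwwwwwww.KKKKKKKKKKKwwwwwwwwwwwwwwwwwwwwwwwwwwwwwwwwwwwwwwwwwwwwwwwwwwwwwwwwwKKKKwwwwwwwww
201 wwwwwww.....KKKKKKKKKwwwwwwwwwwwwwwwwwwwwwwwwwwwwwwwwwwwwwwwwwwwwwwwwwwwwwwwwKwwKwwwwwwwww
202 wwwwww.........KKKKKKwwwwwwwwwwwwwwwwwwwwwwwwwwwwwwwwwwwwwwwwwwwwwwwwwwwwwwwwKwwwKwwwwwwww
203 wwwwww...........KKKKKwwwwwwwwwwwwwwwwwwwwwwwwwwwwwwwwwwwwwwwwwwwwwwwww
[... 7881 characters left out ...]

280 KKKKKKgKKKK...gggggggggggggggggggggggggggggggggggggg....KKKKKKKKK
283 KKKKKKKKKKK...gggggggggggggggggggggggggggggggggggggg....KKKKKKKKK
286 KKKKKKKKKKK....ggggggggggggggggggggggggggggggggggggg....KKKKKKKKK
289 KKKKKKKKKKK....ggggggggggggggggggggggggggggggggggggg....KKKKKKKKK
292 KKKKKKKKKKK....gggggKKKKKKgggggggggggggggKKKKggggggg...KKKKKKKKKK
295 KKKKKKKKKKK.....ggggKKKKKGGGGGGGGGGGGGGGGKKKKKgggg.....KKKKKKKKKK
298 KKKKKKKKKKKK....ggggKKKKKGGGGGGGGGGGGGGGGGKKKKgggg.....KKKKKKKKKK
301 KKKKKKKKKKKK....ggggKKKKKGGGGGGGGGGGGGGGGGKKKKggggg....KKKKKKKKKK
304 KKKKKKKKKKKK....ggggKKKKKGGGGGGGGGGGGGGGGGKKKKggggg...KKKKKKKKKKK
307 KKKKKKKKKKKKKKKKggggKKKKKGGGGGGGGGGGGGGGGGKKKKggggKKKKKKKKKKKKKKK
```

```bash
python3 -m crank '[{"dx":0,"dy":0,"dz":0.005,"twist":0,"grip":-1},{"dx":0,"dy":0,"dz":0.005,"twist":0,"grip":-1},{"dx":0,"dy":0,"dz":0.005,"twist":0,"grip":-1},{"dx":0,"dy":0,"dz":0.005,"twist":0,"grip":-1},{"dx":0,"dy":0,"dz":0.005,"twist":0,"grip":-1}]' 40
cat > lip.py <<'E'
from h import *
s=arm.get_state();w=arm.grab_frame('wrist').astype(int)
g=cv2.cvtColor(w.astype(np.uint8),cv2.COLOR_RGB2HSV)
print(s['t'],s['eef_pos'],s['ee_rot'])
lite=(g[...,2]>70)&(g[...,1]<110)
col=lite[200:290,268:292].mean(1)
print(''.join(str(min(9,int(9.9*c))) for c in col))
row=lite[225:236,230:330].mean(0);i=np.nonzero(row>.6)[0]+230;print('lip cols',i.min(),i.max())
r=np.nonzero(col>.6)[0]+200
e=[k for k in r if k+1 not in r and k-8 in r][0];print('edge row',e)
P=wz(s,(i.min()+i.max())/2,e+.5,.064);R=toolT(s)[:3,:3];print('lip edge',P,'in tool mm',1000*R.T@(P-s['eef_pos']))
E
python3 lip.py
```

```text
t: 11.22
eef_pos: [0.5688, -0.1924, 0.09]
ee_rot: [-3.141, -0.001, -0.319]
force: [-0.9, 0.1, -1.1]
width: 0.0139
gripper_force: 40.0
11.2167 [ 0.5688 -0.1924  0.09  ] [-3.1412 -0.001  -0.3188]
029990000000000000000001999999999999999999999000000000000000000000008999999999999999999984
lip cols 252 305
edge row 244
lip edge [ 0.5661 -0.1912  0.064 ] in tool mm [-3.027  -0.2712 26.0089]
```

```bash
python3 -m crank '[{"dx":-0.0048,"dy":0.0015,"dz":0,"twist":0,"grip":-1},{"dx":-0.0048,"dy":0.0015,"dz":-0.005,"twist":0,"grip":-1},{"dx":-0.0048,"dy":0.0015,"dz":-0.01,"twist":0,"grip":-1},{"dx":-0.0048,"dy":0.0015,"dz":-0.015,"twist":0,"grip":-1},{"dx":-0.0048,"dy":0.0015,"dz":-0.017,"twist":0,"grip":-1}]' 40
python3 -m crank '[{"dx":0,"dy":0,"dz":-0.001,"twist":0,"grip":-1},{"dx":0,"dy":0,"dz":-0.002,"twist":0,"grip":-1},{"dx":0,"dy":0,"dz":-0.003,"twist":0,"grip":-1},{"dx":0,"dy":0,"dz":-0.003,"twist":0,"grip":-1},{"dx":0,"dy":0,"dz":-0.003,"twist":0,"grip":-1}]' 40
python3 lip.py
```

```text
t: 11.68
eef_pos: [0.5632, -0.1908, 0.0711]
ee_rot: [3.141, 0.002, -0.319]
force: [-0.3, 0.7, -0.9]
width: 0.0136
gripper_force: 40.0
t: 12.1
eef_pos: [0.5639, -0.1909, 0.0694]
ee_rot: [-3.142, -0.0, -0.319]
force: [-0.1, -0.4, -0.8]
width: 0.0137
gripper_force: 40.0
12.1 [ 0.5639 -0.1909  0.0694] [-3.1416 -0.0001 -0.3187]
099999999999999999999999999999999999999999998000000000000000000000009999999999999999999964
lip cols 248 308
edge row 244
lip edge [ 0.5688 -0.1921  0.064 ] in tool mm [ 5.0103 -0.389   5.4291]
```

```bash
python3 -m crank '[{"dx":0,"dy":0,"dz":-0.001,"twist":0,"grip":-1},{"dx":0,"dy":0,"dz":-0.0015,"twist":0,"grip":-1},{"dx":0,"dy":0,"dz":-0.0015,"twist":0,"grip":-1},{"dx":0,"dy":0,"dz":-0.0015,"twist":0,"grip":-1},{"dx":0,"dy":0,"dz":-0.0015,"twist":0,"grip":-1}]' 40
python3 -m crank '[{"dx":0,"dy":0,"dz":-0.0005,"twist":0,"grip":-1},{"dx":0,"dy":0,"dz":-0.001,"twist":0,"grip":-1},{"dx":0,"dy":0,"dz":-0.001,"twist":0,"grip":-1},{"dx":0,"dy":0,"dz":-0.001,"twist":0,"grip":-1},{"dx":0,"dy":0,"dz":-0.001,"twist":0,"grip":-1}]' 40
```

```text
t: 12.57
eef_pos: [0.5642, -0.191, 0.0687]
ee_rot: [-3.142, -0.001, -0.318]
force: [-1.0, 0.1, 4.7]
width: 0.0137
gripper_force: 40.0
t: 12.98
eef_pos: [0.5646, -0.1911, 0.0685]
ee_rot: [3.142, -0.002, -0.318]
force: [-3.3, 1.7, 10.4]
width: 0.0139
gripper_force: 40.0
```

Contact came at z=0.0687, exactly where the 35° geometry predicts. I'll lift about 0.6 mm and slide the tongue under the lip.

```bash
python3 -m crank '[{"dx":0,"dy":0,"dz":0.0024,"twist":0,"grip":-1},{"dx":0.002,"dy":-0.0007,"dz":0.0024,"twist":0,"grip":-1},{"dx":0.004,"dy":-0.0013,"dz":0.0024,"twist":0,"grip":-1},{"dx":0.006,"dy":-0.002,"dz":0.0024,"twist":0,"grip":-1},{"dx":0.0076,"dy":-0.0025,"dz":0.0024,"twist":0,"grip":-1}]' 40
python3 -m crank '[{"dx":0.001,"dy":-0.0003,"dz":0,"twist":0,"grip":-1},{"dx":0.002,"dy":-0.0006,"dz":0,"twist":0,"grip":-1},{"dx":0.002,"dy":-0.0006,"dz":0,"twist":0,"grip":-1},{"dx":0.002,"dy":-0.0006,"dz":0,"twist":0,"grip":-1},{"dx":0.002,"dy":-0.0006,"dz":0,"twist":0,"grip":-1}]' 40
python3 lip.py
```

```text
t: 13.4
eef_pos: [0.5714, -0.1935, 0.0691]
ee_rot: [3.141, 0.001, -0.319]
force: [-2.4, 0.5, 4.6]
width: 0.0137
gripper_force: 40.0
t: 13.82
eef_pos: [0.5731, -0.194, 0.0693]
ee_rot: [3.141, 0.001, -0.319]
force: [-2.5, 1.0, 5.5]
width: 0.0137
gripper_force: 40.0
13.8167 [ 0.5731 -0.194   0.0693] [ 3.1415  0.0005 -0.3188]
000000000000000000069994443322333554679944499999999999999900000000009999999999999999999997
lip cols 262 283
edge row 257
lip edge [ 0.5717 -0.19    0.064 ] in tool mm [-2.5905 -3.4068  5.2753]
```

```bash
python3 -m crank '[{"dx":0.001,"dy":-0.0003,"dz":0,"twist":0,"grip":-1},{"dx":0.002,"dy":-0.0006,"dz":0,"twist":0,"grip":-1},{"dx":0.002,"dy":-0.0006,"dz":0,"twist":0,"grip":-1},{"dx":0.002,"dy":-0.0006,"dz":0,"twist":0,"grip":-1},{"dx":0.002,"dy":-0.0006,"dz":0,"twist":0,"grip":-1}]' 40
python3 -m crank '[{"dx":0.001,"dy":-0.0003,"dz":0,"twist":0,"grip":-1},{"dx":0.002,"dy":-0.0006,"dz":0,"twist":0,"grip":-1},{"dx":0.002,"dy":-0.0006,"dz":0,"twist":0,"grip":-1},{"dx":0.002,"dy":-0.0006,"dz":0,"twist":0,"grip":-1},{"dx":0.002,"dy":-0.0006,"dz":0,"twist":0,"grip":-1}]' 40
```

```text
t: 14.28
eef_pos: [0.5758, -0.1946, 0.0691]
ee_rot: [-3.141, -0.0, -0.319]
force: [0.5, 0.5, -0.5]
width: 0.0139
gripper_force: 40.0
t: 14.7
eef_pos: [0.5774, -0.1952, 0.0692]
ee_rot: [-3.142, 0.0, -0.319]
force: [-0.5, -0.7, 0.1]
width: 0.0141
gripper_force: 40.0
```

```bash
python3 -m crank '[{"dx":0.001,"dy":-0.0003,"dz":0,"twist":0,"grip":-1},{"dx":0.002,"dy":-0.0006,"dz":0,"twist":0,"grip":-1},{"dx":0.002,"dy":-0.0006,"dz":0,"twist":0,"grip":-1},{"dx":0.002,"dy":-0.0006,"dz":0,"twist":0,"grip":-1},{"dx":0.002,"dy":-0.0006,"dz":0,"twist":0,"grip":-1}]' 40
python3 - <<'E'
from h import *
im=arm.grab_frame('scene');np.save('sc8.npy',im)
w=arm.grab_frame('wrist');np.save('w8.npy',w)
a=cv2.resize(w[180:320,215:345],(371,400),interpolation=3);b=cv2.resize(im[185:265,165:245],(400,400),interpolation=3)
cv2.imwrite('pics/ins.png',np.hstack([a,b])[:,:,::-1])
E
```

```text
t: 15.12
eef_pos: [0.5792, -0.1958, 0.0693]
ee_rot: [3.141, 0.0, -0.319]
force: [-2.3, 1.2, 1.3]
width: 0.014
gripper_force: 40.0
```

View pics/ins.png

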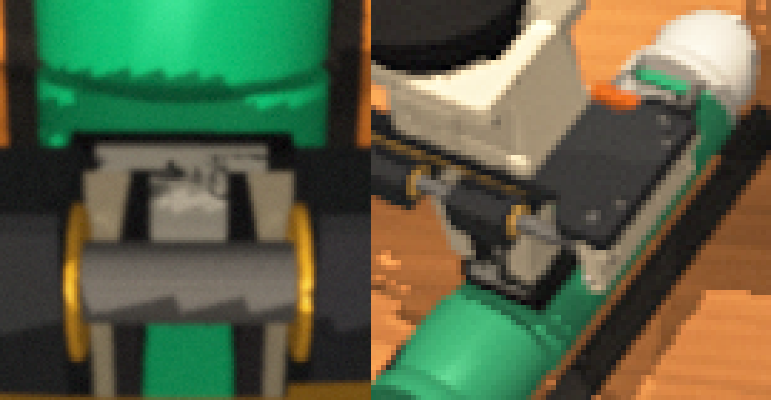

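The left tile shows the steel lip uncovered between the fingers at (190,200), with the green body behind it and no tongue on top, so the tongue is hooked. I'll relax the grip to 3 N, swing down along an arc, then release.

```bash
python3 -m crank '[{"dx":0,"dy":0,"dz":0,"twist":0,"grip":-1},{"dx":-0.001,"dy":0.0003,"dz":-0.0003,"twist":0,"grip":-1},{"dx":-0.002,"dy":0.0006,"dz":-0.0006,"twist":0,"grip":-1},{"dx":-0.003,"dy":0.001,"dz":-0.001,"twist":0,"grip":-1},{"dx":-0.004,"dy":0.0013,"dz":-0.0014,"twist":0,"grip":-1}]' 3
python3 -m crank '[{"dx":-0.001,"dy":0.0003,"dz":-0.0004,"twist":0,"grip":-1},{"dx":-0.002,"dy":0.0006,"dz":-0.0009,"twist":0,"grip":-1},{"dx":-0.003,"dy":0.001,"dz":-0.0014,"twist":0,"grip":-1},{"dx":-0.004,"dy":0.0013,"dz":-0.002,"twist":0,"grip":-1},{"dx":-0.004,"dy":0.0013,"dz":-0.002,"twist":0,"grip":-1}]' 3
python3 -c "
from side import *
s,im=show(185,245,195,250)"
```

```text
t: 15.63
eef_pos: [0.5756, -0.1945, 0.0679]
ee_rot: [-3.141, -0.001, -0.319]
force: [-0.8, 1.4, 0.2]
width: 0.0157
gripper_force: 3.0
t: 16.05
eef_pos: [0.5711, -0.1931, 0.0656]
ee_rot: [3.142, 0.0, -0.319]
force: [-0.1, 0.2, -0.1]
width: 0.0159
gripper_force: 3.0
195 KKKKwwwwwwwwwwwwwwwwwwww.........wwwwwwwwwwwwwwwwwwwwwwwww..
196 Kwwwwwwwwwwwwwwwwwwwwwww........wwwwwwwwwwwwwwwwwwwwwwwwww..
197 wwwwwwwwwwwwwwwwwwwwwwww.......wwwwwwwwwwwwwwwwwwwwwwwwww...
198 wwwwwwwwwwwwwwwwwwwwwwww.......wwwwwwwwwwwwwwwwwwwwwwwwww...
199 wwwwwwwwwwwwwwwwwwwwwwww......wwwGGGGGwwwwwwwwwwwwwwwwwww...
200 wwwwwwwwwwwwwwwwwwwwwwwww....wwwwGGGGGGwwwwwwwwwwwwwwwwww...
201 wwwwwwwwwwwwwwwwwwwwwwwwww..wwwwwwwwGGGGGGGwwwwwwwwwwwwww...
202 wwwwwwwwwwwwwwwwwwwwwwwwww....wwwwwwwwGGGGGwwwwwwwwwwwwww...
203 wwwwwwwwwwwwwwwwwwwwwwwwww......wwwwwKKKGGGwwwwwwwwwwwwww...
204 wwwwwwwwwwwwwwwwwwwwwwwwwwww.......wwwKwwwwwwwGGwwwwwwww....
205 wwwwwwwwwwwwwwwwwwwwwwwwwwwwww.....wwwwwwwKKKwGGGwwwwww.....
206 wwwwwwwwwwwwwwwwwwwwwwwwwwwwwwwwwwwwwwwwwwwKKKGGGGwwww...K..
207 wwwwwwwwwwwwwwwwwwwwwwwwwwwwwwwwwwwwwwwwwwwwwwwGGGG
[... 2039 characters left out ...]
wwwwwwKKKKGGGGGwwwwww...KKKKKKKK..................
240 wwwwwwKKKKwwwwwKKKKGGGGGGwwwww...KKKKKKKK...................
241 KKKwwwwKKKwwwKKKKKGGGGGGGGwwww..KKKKKKKKK...................
242 GGGKKKwwwwKKKKKKKGGGGGGGGGGGw...KKKKKKKK....................
243 GGGGGKKwwwwKKKKKKGGGGGGGGGGG...KKKKKKKK.....................
244 GGGGGGGKKKKKKKKKGGGGGGGGGGG...KKKKKKKKK.....................
245 GGGGGGGGGGKKKKKGGGGGGGGGGGG..KKKKKKKKK......................
246 GGGGGGGGGGGGKKGGGGGGGGGGGw...KKKKKKKK.......................
247 GGGGGGGGGGGGGGGGGGGGGGGGG...KKKKKKKK........................
248 GGGGGGGGGGGGGGGGGGGGGGGG...KKKKKKKKK........................
249 GGGGGGGGGGGGGGGGGGGGGGGw..KKKKKKKKK.........................
```

```bash
python3 -m crank '[{"dx":0,"dy":0,"dz":0,"twist":0,"grip":-0.6},{"dx":0,"dy":0,"dz":0.001,"twist":0,"grip":-0.4},{"dx":0,"dy":0,"dz":0.005,"twist":0,"grip":-0.4},{"dx":0,"dy":0,"dz":0.015,"twist":0,"grip":-0.4},{"dx":0,"dy":0,"dz":0.03,"twist":0,"grip":-0.4}]' 10
python3 -m crank '[{"dx":-0.01,"dy":0.003,"dz":0.03,"twist":0,"grip":-0.4},{"dx":-0.03,"dy":0.01,"dz":0.06,"twist":0,"grip":-0.6},{"dx":-0.06,"dy":0.019,"dz":0.09,"twist":0,"grip":-1},{"dx":-0.09,"dy":0.028,"dz":0.1,"twist":0,"grip":-1},{"dx":-0.09,"dy":0.028,"dz":0.1,"twist":0,"grip":-1}]' 10
python3 -m crank '[{"dx":0,"dy":0,"dz":0,"twist":0,"grip":-1},{"dx":0,"dy":0,"dz":0,"twist":0,"grip":-1},{"dx":0,"dy":0,"dz":0,"twist":0,"grip":-1},{"dx":0,"dy":0,"dz":0,"twist":0,"grip":-1},{"dx":0,"dy":0,"dz":0,"twist":0,"grip":-1}]' 10
cat > look.py <<'E'
from h import *
s=arm.get_state();w=arm.grab_frame('wrist');g=cv2.cvtColor(w,cv2.COLOR_RGB2HSV);print(s['t'],s['eef_pos'],s['ee_rot'])
# profile of classes along the mill axis through the image centre column
def cl(y,x):
    p=g[y,x];return 'G' if 50<p[0]<95 and p[1]>80 else 'O' if 5<p[0]<18 and p[1]>180 else 'K' if p[2]<60 else 'w' if p[2]>150 and p[1]<70 else 'g' if p[1]<110 else '.'
np.save('wl.npy',w)
for y in range(40,240,3):print(y,''.join(cl(y,x) for x in range(245,325,2)))
E
python3 look.py
```

```text
t: 16.52
eef_pos: [0.5707, -0.1931, 0.0957]
ee_rot: [3.141, 0.002, -0.319]
force: [-0.2, 0.1, -0.1]
width: 0.0263
gripper_force: 0.0
t: 16.93
eef_pos: [0.4788, -0.1646, 0.2005]
ee_rot: [-3.139, -0.005, -0.319]
force: [-0.1, 0.5, -1.0]
width: 0.0054
gripper_force: 0.0
t: 17.35
eef_pos: [0.4817, -0.1654, 0.195]
ee_rot: [3.141, 0.002, -0.319]
force: [0.4, -0.1, 0.3]
width: 0.001
gripper_force: 0.0
17.35 [ 0.4817 -0.1654  0.195 ] [ 3.1409  0.0017 -0.3189]
40 GGGGGGGGGGGGGGGGGGGGGGGGGGGGGGGGGKKKKKOO
43 GGGGGGGGGGGGGGGGGGGGGGGGGGGGGGGGGGKKKKOO
46 GGGGGGGGGGGGGGGGGGGGGGGGGGGGGGGGGGKKKKOO
49 GGGGGGGGGGGGGGGGGGGGGGGGGGGGGGGGGGKKKKOO
52 GGGGGGGGGGGGGGGGGGGGGGGGGGGGGGGGGGKKKKOO
55 GGGGGGGGGGGGGGGGGGGGGGGGGGGGGGGGGGKKKKOO
58 GGGGGGGGGGGGGGGGGGGGGGGGGGGGGGGGGGKKKKOO
61 GGGGGGGGGGGGGGGGGGGGGGGGGGGGGGGGGKKKK.OO
64 GGGGGGGGGGGGGGGGGGGGGGGGGGGGGGGGGKKKK.OO
67 KKGGGGGGGGGGGGGGGGGGGGGGGGGGGGGGKKKKK.OO
70 GGGGGGGGGGGGGGGGGGGGGGGGGGGGGGGGGGKKK.OO
73 GGGGGGGwwwwwwwwwwwwwwwwwwwGGGGGGGGKKK.OO
76 GGGGgKgwwwwwwwwwwwwwwwwwwwgKgGGGGGKKK.OO
79 GGGGGKgwwwwwwwwwwwwwwwwwwwgKgGGGGGKKK.OO
82 GGGGGggwwwwwwwwwwwwwwwwww
[... 1650 characters left out ...]
wwwwwwwwwggwgGGGGGKKK.OOO
196 GGGGgwwgOOOOOOOOOOOOOOOOOgwgGGGGGKKK.OOO
199 GGGGgww............OOOOOOgwgGGGGGKKKOOOO
202 GGGGGwwO..OO..OO..OOOOOOOgwgGGGGGKKK.OOO
205 GGGGGww.OOOOOOOOOOOOOOOOOgwgGGGGKKKKOOOO
208 GGGGGgwgwwwwwwwwwwwwwwwwwgwgGGGGKKKKOOOO
211 KGGGGgwgwwwwwwwwwwwwwwwwwgwgGGGGKKKKOOOO
214 KGGGGgwgwwwwwwwwwwwwwwwwggwgGGGGKKKKOOOO
217 GGGGGgwgwwwwwwwwwwwwwwwwggwgGGGGGKKKOOOO
220 KGGGGgwgwwwwwwwwwwwwwwwwggwgGGGGKKKKOOOO
223 KGGGGgwgwwwwwwwwwwwwwwwwggwgGGGGKKKKOOOO
226 GGGGGgwgKKKKKKKKKKKKKKKKKgwgGGGGGKKKOOOO
229 GGGGGgwgGGGGGGGGGGGGGGGGGgwgGGGGKKKKOOOO
232 KKGGGKKKGGGGGGGGGGGGGGGGGgKKGKGGKKKKKKKK
235 KKKKKKKKKKGGGGGGGGGGGGGGGGKKKKKKKKKKKKKK
238 KKKKKKKKKKKGGGGGGGGGGGGGggKKKKKKKKKKKKKK
```

```bash
cat > chk.py <<'E'
from h import *
s=arm.get_state();print(s['eef_pos'])
th=np.radians(162.);m=np.array([np.cos(th),np.sin(th),0]);l=np.array([-m[1],m[0],0])
lip=wz(s,278,98,.064);bay=lip+.0245*m;bay[2]=.05;print('bay',bay)
def P(x,y,z):return wproj(s,bay+m*x/1000+l*y/1000+[0,0,z/1000]).round(1)
for tilt in(0,5,10):
  t=np.radians(tilt);C,S=np.cos(t),np.sin(t)
  for a,n,nm in[(-15,5,'front low'),(-15,20,'front top'),(19,20,'back top'),(31,7,'heel top'),(31,0,'heel bot')]:
    x,z=-31+(a+31)*C-n*S,(a+31)*S+n*C;print(tilt,nm,P(x,-8,z),P(x,8,z))
print('floor end',P(32.5,-10,0),P(32.5,10,0),'wall top',P(32.5,0,6),'lip',P(-24.5,-16,14),P(-24.5,16,14))
w=np.load('wl.npy');print('value profile col 280',cv2.cvtColor(w,cv2.COLOR_RGB2HSV)[98:168:2,280,2])
E
python3 chk.py
```

```text
[ 0.4816 -0.1654  0.195 ]
bay [ 0.5454 -0.1851  0.05  ]
0 front low [269.3 109.1] [287.  109.1]
0 front top [268.7 108.4] [287.3 108.3]
0 back top [269.  147.4] [287.4 147.3]
0 heel top [269.6 159.4] [287.1 159.3]
0 heel bot [269.8 158.6] [287.  158.5]
5 front low [269.2 108.5] [287.  108.4]
5 front top [268.6 106.3] [287.3 106.2]
5 back top [268.8 145.6] [287.5 145.5]
5 heel top [269.4 159.1] [287.2 159.1]
5 heel bot [269.6 159. ] [287.1 158.9]
10 front low [269.2 107.8] [287.  107.7]
10 front top [268.5 104. ] [287.4 103.9]
10 back top [268.6 143.2] [287.6 143.1]
10 heel top [269.2 158.3] [287.3 158.3]
10 heel bot [269.4 158.8] [287.2 158.8]
floor end [267.7 160.2] [289.1 160.1] wall top [278.4 160.9] lip [259.7  98.2] [296.3  98. ]
value profile col 280 [ 49  56  50  83 196 230 229 231 229 228 228 227 227 225 225 223 224 220
 221 221 218 218 204 158 213 222 220 220 219 184 119  48  46  44  43]
```

The battery lies about flat: body from row 106 to 144, heel end at 156, and the bay floor visible past the heel. I'll press down gently on the rear of the body with closed fingers to confirm.

```bash
python3 -m crank '[{"dx":0.02,"dy":-0.006,"dz":-0.02,"twist":0,"grip":-1},{"dx":0.04,"dy":-0.012,"dz":-0.04,"twist":0,"grip":-1},{"dx":0.055,"dy":-0.0167,"dz":-0.07,"twist":0,"grip":-1},{"dx":0.055,"dy":-0.0167,"dz":-0.1,"twist":0,"grip":-1},{"dx":0.055,"dy":-0.0167,"dz":-0.115,"twist":0,"grip":-1}]' 10
python3 -m crank '[{"dx":0,"dy":0,"dz":-0.003,"twist":0,"grip":-1},{"dx":0,"dy":0,"dz":-0.006,"twist":0,"grip":-1},{"dx":0,"dy":0,"dz":-0.008,"twist":0,"grip":-1},{"dx":0,"dy":0,"dz":-0.009,"twist":0,"grip":-1},{"dx":0,"dy":0,"dz":-0.009,"twist":0,"grip":-1}]' 10
python3 -m crank '[{"dx":0,"dy":0,"dz":-0.001,"twist":0,"grip":-1},{"dx":0,"dy":0,"dz":-0.0015,"twist":0,"grip":-1},{"dx":0,"dy":0,"dz":-0.002,"twist":0,"grip":-1},{"dx":0,"dy":0,"dz":-0.002,"twist":0,"grip":-1},{"dx":0,"dy":0,"dz":-0.002,"twist":0,"grip":-1}]' 10
```

```text
t: 17.82
eef_pos: [0.5352, -0.182, 0.0763]
ee_rot: [3.14, 0.005, -0.32]
force: [-0.8, 0.6, -0.6]
width: 0.0006
gripper_force: 0.0
t: 18.23
eef_pos: [0.5371, -0.1819, 0.0729]
ee_rot: [-3.141, -0.002, -0.318]
force: [0.8, -0.0, 1.0]
width: 0.0006
gripper_force: 0.0
t: 18.65
eef_pos: [0.5367, -0.1819, 0.0703]
ee_rot: [-3.141, -0.001, -0.318]
force: [-1.2, -0.0, 3.8]
width: 0.0006
gripper_force: 1.9
```

```bash
python3 -m crank '[{"dx":0,"dy":0,"dz":0.03,"twist":0,"grip":-1},{"dx":-0.02,"dy":0.007,"dz":0.045,"twist":0,"grip":-1},{"dx":-0.05,"dy":0.016,"dz":0.045,"twist":0,"grip":-1},{"dx":-0.078,"dy":0.0255,"dz":0.045,"twist":0,"grip":-1},{"dx":-0.078,"dy":0.0255,"dz":0.045,"twist":0,"grip":-1}]' 10
python3 -m crank '[{"dx":0,"dy":0,"dz":0,"twist":0,"grip":-1},{"dx":0,"dy":0,"dz":-0.02,"twist":0,"grip":-1},{"dx":0,"dy":0,"dz":-0.035,"twist":0,"grip":-1},{"dx":0,"dy":0,"dz":-0.041,"twist":0,"grip":-1},{"dx":0,"dy":0,"dz":-0.041,"twist":0,"grip":-1}]' 10
python3 - <<'E'
from h import *
s=arm.get_state();w=arm.grab_frame('wrist');g=cv2.cvtColor(w,cv2.COLOR_RGB2HSV);print(s['t'],s['eef_pos'],s['force'])
t=arm.grab_frame('top');h=cv2.cvtColor(t,cv2.COLOR_RGB2HSV)
m=cv2.inRange(g,(6,190,120),(18,255,255));m[:,:250]=0;m[:,310:]=0;m[:200]=0
ys,xs=np.nonzero(m)
if len(xs):
    print(len(xs),xs.min(),xs.max(),ys.min(),ys.max());p=wz(s,xs.mean(),ys.min(),.082);print('tab far edge',p,1000*toolT(s)[:3,:3].T@(p-s['eef_pos']))
E
```

```text
t: 19.07
eef_pos: [0.4532, -0.1555, 0.1147]
ee_rot: [-3.141, 0.002, -0.32]
force: [-0.2, -0.5, -1.1]
width: 0.0004
gripper_force: 0.0
t: 19.48
eef_pos: [0.458, -0.1566, 0.0725]
ee_rot: [3.14, 0.003, -0.319]
force: [-1.2, -0.3, -0.5]
width: 0.0008
gripper_force: 0.0
19.4833 [ 0.458  -0.1566  0.0725] [-1.1835 -0.2575 -0.4657]
1223 250 309 200 325
tab far edge [ 0.4897 -0.1668  0.082 ] [33.2557 -0.1457 -9.6333]
```

```bash
python3 -m crank '[{"dx":0.003,"dy":-0.001,"dz":0,"twist":0,"grip":-1},{"dx":0.006,"dy":-0.002,"dz":0,"twist":0,"grip":-1},{"dx":0.009,"dy":-0.003,"dz":0,"twist":0,"grip":-1},{"dx":0.012,"dy":-0.004,"dz":0,"twist":0,"grip":-1},{"dx":0.015,"dy":-0.005,"dz":0,"twist":0,"grip":-1}]' 10
python3 -m crank '[{"dx":0.002,"dy":-0.0006,"dz":0,"twist":0,"grip":-1},{"dx":0.004,"dy":-0.0013,"dz":0,"twist":0,"grip":-1},{"dx":0.006,"dy":-0.002,"dz":0,"twist":0,"grip":-1},{"dx":0.008,"dy":-0.0026,"dz":0,"twist":0,"grip":-1},{"dx":0.01,"dy":-0.0032,"dz":0,"twist":0,"grip":-1}]' 10
python3 -m crank '[{"dx":0.001,"dy":-0.0003,"dz":0,"twist":0,"grip":-1},{"dx":0.002,"dy":-0.0006,"dz":0,"twist":0,"grip":-1},{"dx":0.003,"dy":-0.001,"dz":0,"twist":0,"grip":-1},{"dx":0.004,"dy":-0.0013,"dz":0,"twist":0,"grip":-1},{"dx":0.004,"dy":-0.0013,"dz":0,"twist":0,"grip":-1}]' 10
```

```text
t: 20.0
eef_pos: [0.4735, -0.1615, 0.0741]
ee_rot: [-3.142, 0.0, -0.319]
force: [-2.6, 0.9, 1.5]
width: 0.0007
gripper_force: 1.0
t: 20.42
eef_pos: [0.4835, -0.1647, 0.0738]
ee_rot: [3.141, 0.0, -0.319]
force: [-2.7, 0.4, 1.4]
width: 0.0002
gripper_force: 1.0
t: 20.83
eef_pos: [0.4875, -0.166, 0.0738]
ee_rot: [3.141, 0.0, -0.319]
force: [-1.0, -0.6, 0.2]
width: 0.0004
gripper_force: 0.7
```

Force is still about 2 N, so I'll keep pushing to the stop.

```bash
python3 -m crank '[{"dx":0.001,"dy":-0.0003,"dz":0,"twist":0,"grip":-1},{"dx":0.002,"dy":-0.0006,"dz":0,"twist":0,"grip":-1},{"dx":0.002,"dy":-0.0006,"dz":0,"twist":0,"grip":-1},{"dx":0.002,"dy":-0.0006,"dz":0,"twist":0,"grip":-1},{"dx":0.002,"dy":-0.0006,"dz":0,"twist":0,"grip":-1}]' 10
python3 -m crank '[{"dx":0.001,"dy":-0.0003,"dz":0,"twist":0,"grip":-1},{"dx":0.002,"dy":-0.0006,"dz":0,"twist":0,"grip":-1},{"dx":0.002,"dy":-0.0006,"dz":0,"twist":0,"grip":-1},{"dx":0.002,"dy":-0.0006,"dz":0,"twist":0,"grip":-1},{"dx":0.002,"dy":-0.0006,"dz":0,"twist":0,"grip":-1}]' 10
python3 -m crank '[{"dx":0.001,"dy":-0.0003,"dz":0,"twist":0,"grip":-1},{"dx":0.002,"dy":-0.0006,"dz":0,"twist":0,"grip":-1},{"dx":0.002,"dy":-0.0006,"dz":0,"twist":0,"grip":-1},{"dx":0.002,"dy":-0.0006,"dz":0,"twist":0,"grip":-1},{"dx":0.002,"dy":-0.0006,"dz":0,"twist":0,"grip":-1}]' 10
```

```text
t: 21.25
eef_pos: [0.4877, -0.1662, 0.0736]
ee_rot: [3.141, 0.003, -0.319]
force: [-7.0, 3.2, 6.1]
width: 0.0002
gripper_force: 4.0
t: 21.67
eef_pos: [0.4878, -0.1664, 0.0734]
ee_rot: [3.141, 0.006, -0.319]
force: [-13.2, 7.3, 11.6]
width: 0.0001
gripper_force: 7.4
t: 22.08
eef_pos: [0.4878, -0.1667, 0.0731]
ee_rot: [3.14, 0.01, -0.32]
force: [-17.9, 10.4, 16.6]
width: 0.0004
gripper_force: 10.6
```

The cover stopped at x=0.4878, and the predicted shut position was 0.4875. I'll back off and verify.

```bash
python3 -m crank '[{"dx":-0.006,"dy":0.002,"dz":0,"twist":0,"grip":-1},{"dx":-0.012,"dy":0.004,"dz":0,"twist":0,"grip":-1},{"dx":-0.02,"dy":0.006,"dz":0.01,"twist":0,"grip":-1},{"dx":-0.02,"dy":0.006,"dz":0.05,"twist":0,"grip":-1},{"dx":-0.01,"dy":0.003,"dz":0.09,"twist":0,"grip":-1}]' 10
python3 -m crank '[{"dx":0.01,"dy":-0.003,"dz":0.03,"twist":0,"grip":-1},{"dx":0.01,"dy":-0.003,"dz":0.03,"twist":0,"grip":-1},{"dx":0.01,"dy":-0.003,"dz":0.03,"twist":0,"grip":-1},{"dx":0.01,"dy":-0.003,"dz":0.03,"twist":0,"grip":-1},{"dx":0.01,"dy":-0.003,"dz":0.03,"twist":0,"grip":-1}]' 10
sed -i 's/range(40,240,3)/range(91,200,2)/;s/range(245,325,2)/range(255,305,2)/' look.py; python3 look.py
python3 - <<'E'
from h import *
s=arm.get_state();w=np.load('wl.npy');print(cv2.cvtColor(w,cv2.COLOR_RGB2HSV)[90:190:2,280,2])
th=np.radians(162.);m=np.array([np.cos(th),np.sin(th),0]);bay=np.array([.5460,-.1852,.05])
for x,z,n in[(-24.5,14,'lip'),(-15,20,'front'),(19,20,'back'),(23,9,'cover edge shut~'),(44,32,'tab far shut'),(52,32,'tab near shut')]:print(n,wproj(s,bay+m*x/1000+[0,0,z/1000]))
a=np.load('top0.npy');b=arm.grab_frame('top')
d=np.abs(a.astype(int)-b).max(2)>60
for nm,(x0,y0,x1,y1) in dict(walnut=(415,130,462,175),lid=(270,160,300,190),batts=(180,205,245,235)).items():print(nm,d[y0:y1,x0:x1].sum())
E
```

```text
t: 22.5
eef_pos: [0.481, -0.1643, 0.1638]
ee_rot: [3.141, 0.003, -0.319]
force: [0.9, -0.7, -0.5]
width: 0.0005
gripper_force: 0.0
t: 22.92
eef_pos: [0.4927, -0.1676, 0.1928]
ee_rot: [3.141, 0.001, -0.319]
force: [0.1, -0.3, -0.4]
width: 0.0007
gripper_force: 0.0
22.9167 [ 0.4927 -0.1676  0.1928] [ 3.1414  0.0014 -0.3189]
91 gKggggggggggggggKggggggKg
93 gKKKKgggggggggggggggggKKg
95 ggKggKKgggwwwwwwwwwwwwgKg
97 gKgwwgggggggwwwwwwwwwwgKg
99 KKgwwwwwwwwwwwwwwwwwwwKKG
101 GKgwwwwwwwwwwwwwwwwwwwKKG
103 GKgwwwwwwwwwwwwwwwwwwwKKG
105 GKgwwwwwwwwwwwwwwwwwwwgKG
107 GggwwwwwwwwwwwwwwwwwwwKKG
109 GKggggggggggggggggggggKKG
111 GKKKKKgggKKKKKKKKKKKKKKKG
113 GKKKKKggggKKKKKKKgKKKKKKG
115 GKgKKKgwggKKKKKKKgKKKKKKG
117 GKKKKKgwggGGGGGGGgKKKKKKG
119 GKKKKKggwGGGGGGGGGgKKKKKG
121 GKKKKKggGGGGGGGGGGKKKKKKG
123 GKKKKKgwgGGGGGGGGGKKKKKKG
125 GKKKKKgggGGGGGGGGGKKKKKKG
127 GKKKKKggGGGGGGGGGGKKKKKKG
129 GKKKKKgwGGGGGGGGGGKKKKKKG
131 GKKKKKgwGGGGGGGGGGKKKKKKG
133 GKKKKKggGGGGGGGGGGKKKKKKG
135 GKKKKKggGGGGGGGGGGKKKKKKG
137 GKKKKKgwgGGGGGGGGGKKKKKKG
139 GKKKKKgggGGGGGGGGGKKKKKKG
141 GKKKKKggGGGGGGGGGGKKKKKKG
1
[... 579 characters left out ...]
wwwwwwwwwwwwwwwwwwG
183 wwwwwwwwwwwwwwwwwwwwwwwwG
185 wwwwwwwwwwwwwwwwwwwwwwwwG
187 www.OOOOOOOOOOOOOOOO.wwwG
189 wwwOOOOOOOOOOOOOOOOOOwwwG
191 www.................OgwwG
193 www.............OO..OgwgG
195 www...........OOOOOOOgwgG
197 www............OOOOOOgwgG
199 wwwwwwwwwwwwwwwwwwwwggwgG
[104  59 109 204 178 227 242 243 240 186  56  53  52  58 153 226 230 228
 229 227 227 227 226 225 223 221 223 222 219 220 219 219 214 183 188 216
 241 253 253 253 253 253 253 253 253 253 253 252 210 205]
lip [279.4564 109.8461]
front [279.473  120.5663]
back [279.6337 159.7944]
cover edge shut~ [279.6923 162.8122]
tab far shut [279.7131 190.8571]
tab near shut [279.7539 200.0634]
walnut 167
lid 584
batts 79
```

```bash
python3 - <<'E'
from h import *
a=np.load('scene0.npy');b=arm.grab_frame('scene')
for nm,(x0,y0,x1,y1) in dict(walnut=(75,208,125,282),lid=(258,252,292,284),batts=(332,200,396,236),mill=(160,185,250,280)).items():
    A,B=[cv2.cvtColor(i[y0:y1,x0:x1],cv2.COLOR_RGB2GRAY) for i in(a,b)]
    p=cv2.phaseCorrelate(A.astype(float),B.astype(float),cv2.createHanningWindow(A.shape[::-1],cv2.CV_64F));print(nm,(np.abs(A.astype(int)-B)>40).sum(),np.round(p[0],2),round(p[1],2))
E
```

```text
walnut 0 [0.01 0.41] 1.0
lid 0 [-0.01 -0.02] 0.98
batts 0 [-0.02  0.08] 0.99
mill 965 [-0.01 -0.81] 0.3
```

```bash
python3 -c "
from station import arm
print(arm.job_done())"
```

```text
the job is handed in; nothing more can be done
None
```

The jade battery is hooked under the lip and lies flat in the bay with the cover pushed shut to its stop over the heel; the other three batteries, the walnut mill and the lid show no movement in the camera images, and the job was handed in at about 23 s.

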